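Fit the two splined cogs to the hub

TASK

Fit both loose steel cogs onto the leaning splined hub of the grey stand, collar side outwards: first the larger cog, fully home against the hub's shoulder, then the smaller cog on top of it, fully home against the larger cog's collar. The hub has one rib wider than the others and each cog has one wider slot, so each cog must be turned until these match before it will slide on. Leave the tape roll and the loose nut where they are, and let go of the cogs.

Things in the scene. Friction and masses are not known exactly. Their poses are not given: they have to be found in the camera images.
- large_cog: The larger steel cog, lying flat, collar up: toothed disc 78 mm across and 10 mm thick, plus a collar 16 mm high (26 mm in all), 45 mm across with two flats 38 mm apart that face the cog's own +y and -y (grip there). Origin: centre of the disc's underside; z: bore axis, out of the collar; x: towards the master slot, at the start within 70 degrees of the robot's left. 0.26 kg.
- small_cog: The smaller steel cog, lying flat, collar up: toothed disc 60 mm across and 10 mm thick, plus a collar 16 mm high (26 mm in all), 45 mm across with two flats 38 mm apart that face the cog's own +y and -y (grip there). Origin: centre of the disc's underside; z: bore axis, out of the collar; x: towards the master slot, at the start within 70 degrees of the robot's left. 0.18 kg.
- large_cog_master (a point): Point on the larger cog's underside, 12 mm from its origin, in the middle of the wide master slot; axes as the cog's. The bore goes right through: five slots 72 degrees apart, 29 mm across their bottoms, four 6.6 mm wide and the master 12.6 mm; the teeth between them reach in to 9.5 mm from the axis.
- small_cog_master (a point): The same point on the smaller cog, whose bore and collar are the same as the larger one's.
- hub_seat (a point): Centre of the hub's shoulder face (36 mm across), where the larger cog seats. z: hub axis, outwards, 30 degrees from vertical; x: towards the wide master rib. Seated, the larger cog's origin lies here and the smaller's 26 mm along z, each cog's x along this x. The hub turns only stiffly (0.5 N m). The rib may point up to 40 degrees either side of the stand's x.
- hub_tip (a point): Middle of the free end of the hub, 53 mm along its axis from the shoulder; axes as hub_seat. Core 16 mm across, tapering to 9 mm over the last 5 mm; five ribs 72 degrees apart reach 13 mm from the axis and run from the shoulder to 41 mm, so the last 12 mm are a plain pilot nose. The last 6 mm of each rib taper. Four ribs are 4 mm wide, the master 10: 1.3 mm play each side.
- stand: Grey stand that carries the hub, fixed to the bench: foot 120 x 104 x 10 mm, two cheeks, a 98 x 96 mm plate inclined 30 degrees; hub_seat is 92 mm and the hub's tip 140 mm above the bench. Origin: centre of the foot's underside. The hub leans towards the stand's own -x, to the robot's right (turned up to 17 degrees either way). The room's back wall stands upright behind the bench at x = 0.60.
- tape: Roll of black insulating tape lying flat, 58 mm across, 19 mm high; a bystander. Origin: centre of its underside.
- nut: Plain hexagonal nut lying flat, 24 x 27 x 13 mm; a bystander. Origin: centre of its underside.
There are look-alikes about, which are no part of the job. What is shaped like the stand but pink is not meant. Leave any green look-alike of the large_cog alone.

How it is judged:
On the way, in this order (a step that is already met when the one before it is completed fails the run):
1. the larger cog is fully home against the hub's shoulder, before the smaller one is on (z of large_cog in the frame of hub_seat between -0.003 and 0.003 m and distance between large_cog and hub_seat below 0.004 m and angle between the z axis of large_cog and the z axis of hub_seat, either way round below 0.1 rad and x of large_cog_master in the frame of hub_seat above 0.01 m), for 0.2 s.
2. the smaller cog is fully home against the larger one's collar (z of small_cog in the frame of hub_seat between 0.023 and 0.029 m and distance between small_cog and hub_seat below 0.03 m and angle between the z axis of small_cog and the z axis of hub_seat, either way round below 0.1 rad and x of small_cog_master in the frame of hub_seat above 0.01 m), for 0.2 s.
At the end, for the whole second after the job is handed in: Both cogs rest on the hub, collar side outwards, square to its axis (within 0.1 rad) and with the master slot over the master rib: the larger within 3 mm of the shoulder (4 mm overall), the smaller within 3 mm of the larger one's collar top, both at rest and let go (all of step 1 and all of step 2 and angle between each of large_cog, small_cog's own z axis and vertical below 0.8 rad and linear speed of each of large_cog, small_cog below 0.02 m/s); the robot touches nothing.
It fails at once if the tape roll is moved by more than 30 mm (distance of tape from where it was at the start of the episode above 0.03 m).
It fails at once if the loose nut is moved by more than 30 mm (distance of nut from where it was at the start of the episode above 0.03 m).
It also fails if it takes over 64 s, if anything falls off the work surface, if the arm or the gripper's body presses on something with over 40 N, if the wrist force passes 120 N, or if a joint passes its speed limit or range.

ROBOT

A 6-joint arm with a two-finger parallel gripper is mounted at the origin on the work surface; the furniture and walls round the work are solid. World frame = base frame: x ahead of the robot, y to its left, z up, the work surface at z = 0. Lengths are in m, angles in rad, forces in N, time in s.
With the tool pointing down it reaches from about 0.35 to 0.975 m from the base axis. Payload 17.4 kg.
Tool frame: the origin (TCP) lies between the finger pads; the fingertips stand finger_overhang ahead of it and the grasp point (between the pads) lies 8 mm behind it (finger_overhang is the distance from the TCP to the fingertips, in m); z points along the fingers, y is the line along which they close (so a half turn about z gives the same grasp; the last joint's range is limited). The gripper opens to 85 mm and grips with 20 to 120 N. Pads are 22 mm wide; open, the fingers measure 114 mm over their backs; the gripper's body (76 mm by 85 mm) begins 54 mm behind the grasp point. The pads swing forward as they close: fully open they stand 13 mm farther back than shut.
Start: joints at [1.068, 0.116, 1.442, -0, 1.584, -0.038], TCP at [0.303, 0.603, 0.242] pointing down, gripper open.
Joint ranges: [-2.83, 2.83], [-0.83, 2.19], [0.07, 2.5], [-1.14, 4.28], [0.01, 3], [-2.97, 2.97]. Speed limits (rad/s): [1.89, 1.89, 2.22, 3.14, 3.14, 3.14].

INTERFACE

Orientations are given as a unit quaternion [x, y, z, w].
In Python, from plant import * gives the robot as it stands. The module is installed in compiled form; this text tells all that it offers.
- The arm moves only by the tool servo_tool, never from a script. Its argument "series" is a list that holds one entry, the list of rows, each a list of 5 numbers: the opening, from 0 (shut) to 1 (fully open), then the shift along the tool's x, y, z normalised to -1 to 1, where 1 is 0.03 m, then the turn about the tool's z normalised to -1 to 1, where 1 is 5 degrees. A call has 1 to 20 rows; each row shifts and turns the commanded pose from where the row before left it, along the tool's axes as they then stand; what a row does not reach is not made up. A row lasts 1/8 s, in which the tool goes at most 62.5 mm and 10.7 degrees, less where a joint would pass 70% of its speed; a pose out of reach is approached as far as the arm can. A call with a number of a shift or a turn outside -1 to 1 is refused whole. A call with a gripper value outside its range is refused whole. The fingers move at their own pace and stop on an object; "grip_force" is the grip in N (left out, the last holds). Time passes only in rows, so rows that do not move let the fingers close. It gives the time, the measured TCP pose, the force, the opening and the grip force at its end, in the units of the state.
- get_obs(): the state, without advancing time (a new reading comes with each control period).
- get_image(name): name is "scene" or "top"; returns a dict with "pixels" (420x560x3 uint8, blue, green, red), "K" (3x3 intrinsics, pixels), "R" (3x3) and "t" (3): a world point X has camera coordinates R X + t. Camera axes: x right, y down, z forward; pixel columns grow to the right and rows downward; lengths in m; the calibration is good to about 2 mm. A picture is of the moment at which its call begins. There is no depth.
- sign_off(): hands the job in; it is judged then, once.
The state is a dict: "time": time; "q": joint angles; "dq": joint speeds; "tau": joint torques, N m; "position": TCP position; "orientation": TCP orientation; "wrist_force": force on the tool from outside, world axes, zero at the start; "wrist_torque": the same for the moment, N m; "finger_gap": finger opening in m; "finger_force": force on a finger pad.
Only numpy, scipy, OpenCV 4.12 (cv2) and the standard library are available. Lean on these libraries where they do the work, as an engineer would, in place of code of your own. Each camera call takes 0.05 s, during which the arm holds its last target. There are 200 camera calls.

## Working session

There is one attempt and no reset: what is moved stays moved. The work goes in short steps, Python scripts to look and compute and a tool call to move; the robot and the scene stay as the last step left them, time stands still between calls to the robot, and variables do not carry over. Pictures are saved under pics/ and viewed, at most 10 in all, crops included, and the job is handed in when it is done.

Besides the shell and the picture viewer there is one more tool, called after "Emit:" by a JSON object that holds its "op" and its "data", one argument or row to a line. servo_tool: Moves the arm, as the interface text tells. Its arguments: {"type":"object","properties":{"series":{"type":"array"},"grip_force":{"type":"number"}},"required":["series"]}

```bash
mkdir -p pics; ls
python3 - <<'E'
from plant import *
import cv2,numpy as np
o=get_obs();print({k:np.round(v,3) for k,v in o.items()})
for n in("scene","top"):
    d=get_image(n);cv2.imwrite(f"pics/{n}0.png",d["pixels"]);np.savez(f"{n}0.npz",**d)
    print(n,d["K"],d["R"],d["t"],-d["R"].T@d["t"])
E
```

```text
pics
{'time': np.float64(0.0), 'q': array([ 1.068,  0.117,  1.442, -0.   ,  1.584, -0.038]), 'dq': array([ 0.001,  0.   , -0.   ,  0.001,  0.001, -0.   ]), 'tau': array([-1.0000e-03, -7.3197e+01, -6.3250e+01,  0.0000e+00,  6.0000e-03,
        0.0000e+00]), 'position': array([0.302, 0.603, 0.242]), 'orientation': array([ 0.23 ,  0.973, -0.001, -0.   ]), 'wrist_force': array([0.061, 0.012, 0.267]), 'wrist_torque': array([-0.014, -0.01 ,  0.017]), 'finger_force': np.float64(0.0), 'finger_gap': np.float64(0.085)}
scene [[544.13180587   0.         275.56514082]
 [  0.         544.13180587 210.57754048]
 [  0.           0.           1.        ]] [[ 0.43597681 -0.89979179 -0.01729063]
 [-0.55373008 -0.25305475 -0.79331349]
 [ 0.70944149  0.35544062 -0.60856778]] [-0.33535404  0.27198621  1.66208196] [-0.88233637 -0.82369285  1.22146137]
top [[451.58078558   0.         277.03010206]
 [  0.         451.58078558 205.97564202]
 [  0.           0.           1.        ]] [[-0.23755771 -0.97136897 -0.0029421 ]
 [-0.87175631  0.21453058 -0.44047425]
 [ 0.42849419 -0.10207326 -0.89776042]] [-0.06902964  0.44869556  1.57365803] [-0.29954866 -0.00268376  1.61020365]
```

View pics/scene0.png

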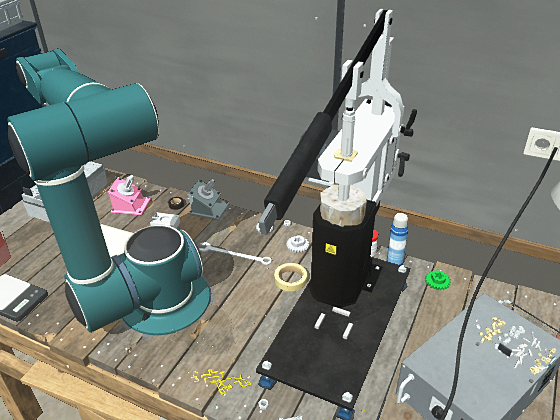

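View pics/top0.png

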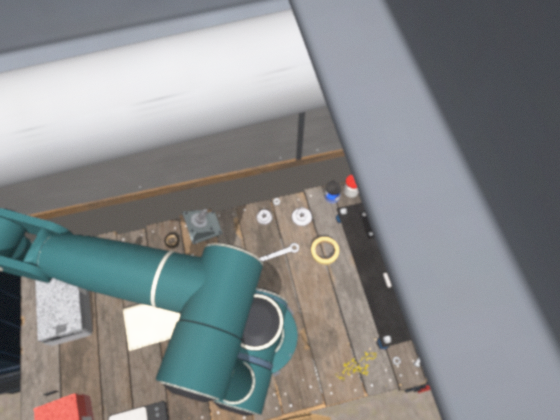

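The scene view shows the grey stand at about (207,198) and the pink one at (128,195). One cog is at (297,242), the green look-alike at (437,280), and the tape roll at (177,203). In the top view the stand is at (202,222), the cogs at (264,216) and (302,216), and the nut at (277,201). I'll zoom in on these.

Run:
```python
import plant
print([n for n in dir(plant) if not n.startswith('__')], getattr(plant,'finger_overhang',None))
import cv2,numpy as np
from plant import *
def avg(n,k=6): return np.mean([get_image(n)["pixels"].astype(float) for _ in range(k)],0)
T=avg("top");S=avg("scene");np.savez("avg0.npz",T=T,S=S)
up=lambda a,x,y,w,h,W,H:cv2.resize(np.clip(a[y:y+h,x:x+w],0,255).astype(np.uint8),(W,H),interpolation=cv2.INTER_CUBIC)
a=np.hstack([up(T,245,195,80,40,800,400)])
b=np.hstack([up(T,180,200,50,50,200,200),up(S,180,170,60,50,240,200),up(S,235,205,108,60,360,200)])
cv2.imwrite("pics/c1.png",np.vstack([a,b]))
```

```text
['MotionError', 'finger_overhang', 'get_image', 'get_obs', 'sign_off'] 0.011
```

View pics/c1.png

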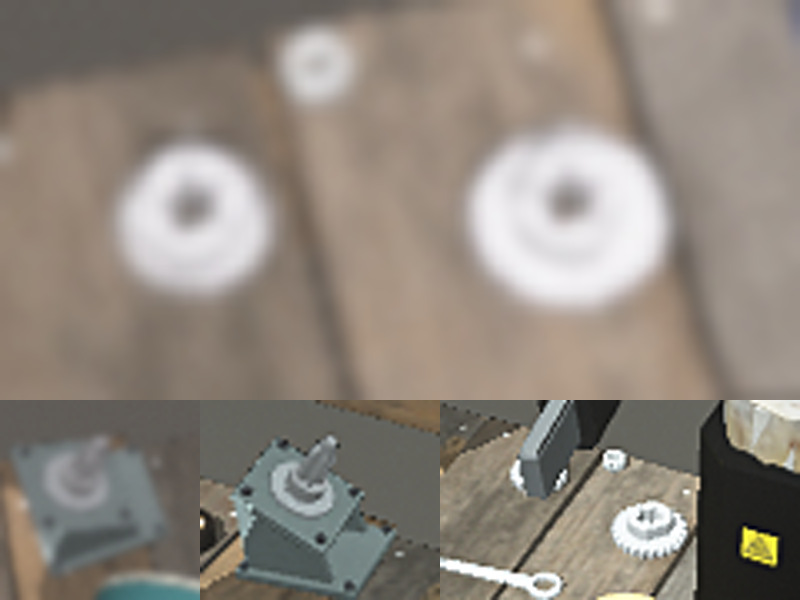

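```bash
python3 - <<'E'
import cv2,numpy as np
d=np.load("avg0.npz");T,S=d["T"],d["S"]
up=lambda a,x,y,w,h,W,H:cv2.resize(np.clip(a[y:y+h,x:x+w],0,255).astype(np.uint8),(W,H),interpolation=cv2.INTER_LANCZOS4)
L=up(S,185,174,45,50,540,600)
R=np.vstack([up(S,284,230,26,26,260,260),up(T,182,204,40,50,260,340)])
cv2.imwrite("pics/c2.png",np.hstack([L,R]))
E
cat > h.py <<'E'
import numpy as np,cv2
from scipy.optimize import least_squares
C={n:dict(np.load(f"{n}0.npz")) for n in("scene","top")}
def proj(n,X):
    c=C[n];p=(np.atleast_2d(X)@c["R"].T+c["t"])@c["K"].T
    return p[:,:2]/p[:,2:]
def back(n,uv,z):
    c=C[n];r=c["R"].T@np.linalg.inv(c["K"])@np.array([*uv,1.]);o=-c["R"].T@c["t"]
    return o+r*(z-o[2])/r[2]
def sil(n,xy,r,off=0):
    a=np.linspace(0,2*np.pi,60);P=[]
    for rr,z in((r,0),(r,.01),(.0225,.026)):
        P.append(np.c_[xy[0]+rr*np.cos(a),xy[1]+rr*np.sin(a),0*a+z])
    return cv2.convexHull(proj(n,np.vstack(P)).astype(np.float32))
E
python3 - <<'E'
import sys;sys.path.insert(0,'.')
from h import *
d=np.load("avg0.npz")
for n,k,name,r,(u,v),w in(("top","T","L",.037,(301.5,216),14),("top","T","S",.028,(264.3,216.5),11),("scene","S","L",.037,(297.5,243),14)):
    im=d[k].min(2);u0,v0=int(u-w),int(v-w)
    p=im[v0:v0+2*w,u0:u0+2*w]
    m=(p>(175 if n=="top" else 150)).astype(np.uint8)
    if name=="S": pass
    q,lab,st,ce=cv2.connectedComponentsWithStats(m);i=1+np.argmax(st[1:,4])
    m=(lab==i).astype(np.uint8)
    cs,_=cv2.findContours(m,cv2.RETR_EXTERNAL,cv2.CHAIN_APPROX_NONE)
    f=np.zeros_like(m);cv2.drawContours(f,cs,-1,1,-1)
    yy,xx=np.nonzero(f);c=np.array([xx.mean()+u0,yy.mean()+v0])
    def cen(xy):
        M=cv2.moments(sil(n,xy,r));return np.array([M["m10"]/M["m00"],M["m01"]/M["m00"]])
    s=least_squares(lambda x:cen(x)-c,back(n,c,0.01)[:2])
    print(name,n,c,"area",f.sum(),cv2.contourArea(sil(n,s.x,r)),"xy",s.x)
    print(p[w,::1].round().astype(int))
for n,uv,z in(("scene",(213,180),.14),("top",(207,210.5),.14)):print(n,back(n,uv,z))
print(back("top",(277,201.5),.013),"nut")
E
```

```text
L top [301.35714286 216.50357143] area 280 274.89454023120925 xy [ 0.39949396 -0.26678577]
[127 128 129 132 157 203 233 240 236 231 233 233 218 178 157 170 190 214
 227 232 237 242 241 227 184 136 118 125]
S top [263.90184049 216.57055215] area 163 164.5488770364318 xy [ 0.43349294 -0.12423949]
[118 120 124 150 192 220 228 227 211 172 139 137 161 194 222 226 224 214
 185 143 112  94]
L scene [297.04635762 243.43046358] area 302 299.3867899135221 xy [ 0.40048564 -0.25991426]
[133 120 104 198 249 248 247 250 193 180 197 219 255 255 229 221 225 167
 158 163 134 118 255 255 235 150  85 120]
scene [0.44626376 0.08673811 0.14      ]
top [0.44491422 0.08000242 0.14      ]
[ 0.48198462 -0.18885498  0.013     ] nut
```

View pics/c2.png

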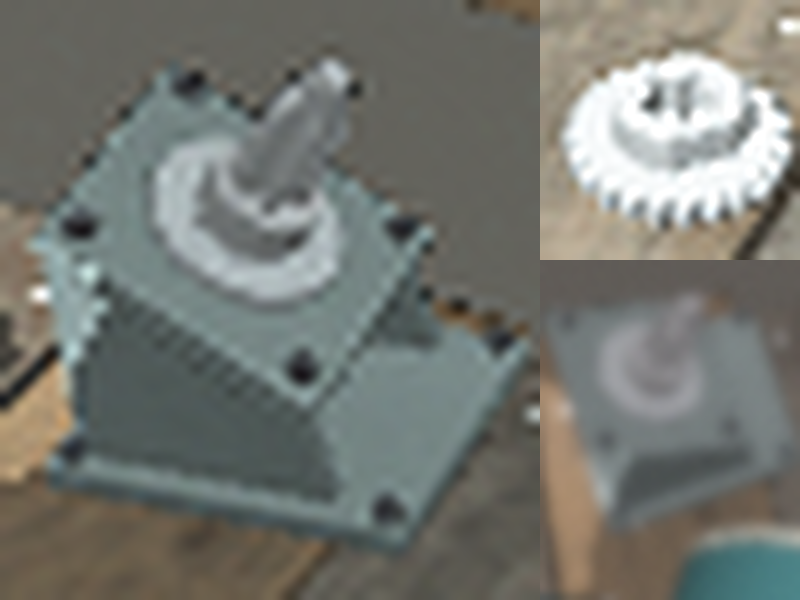

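```bash
cat >> h.py <<'E'
def box2(x,y,x0,x1,w): return np.maximum(np.maximum(x0-x,x-x1),np.abs(y)-w/2)
def star(x,y,r,R,wn,wm):
    s=np.hypot(x,y)-r
    for i in range(5):
        a=i*2*np.pi/5;c,q=np.cos(a),np.sin(a)
        s=np.minimum(s,np.maximum(box2(x*c+y*q,-x*q+y*c,0,.05,wm if i==0 else wn),np.hypot(x,y)-R))
    return s
def hub(P):
    x,y,z=P.T;r=np.hypot(x,y)
    core=np.maximum(r-np.minimum(.008,.0045+(.053-z)*.7),np.maximum(-z-.01,z-.053))
    ribs=np.maximum(star(x,y,.001,np.minimum(.013,.0095+(.041-z)*.6),.004,.010),np.maximum(-z,z-.041))
    sh=np.maximum(r-.018,np.maximum(z,-z-.012))
    return np.minimum(np.minimum(core,ribs*.8),sh)*.8
def cog(R):
    def f(P):
        x,y,z=P.T;r=np.hypot(x,y)
        d=np.maximum(r-R,np.maximum(-z,z-.01))
        c=np.maximum(np.maximum(r-.0225,abs(y)-.019),np.maximum(-z,z-.026))
        return np.maximum(np.minimum(d,c),-star(x,y,.0095,.0145,.0066,.0126))
    return f
def render(n,f,o,Rm,win,ss=4):
    """win=(u0,v0,w,h); returns feats (h,w,5): hit fraction, normals world, bore-depth"""
    c=C[n];u0,v0,w,h=win
    u=(np.arange(w*ss)+.5)/ss+u0-.5;v=(np.arange(h*ss)+.5)/ss+v0-.5
    U,V=np.meshgrid(u,v);d=np.c_[U.ravel(),V.ravel(),np.ones(U.size)]@np.linalg.inv(c["K"]).T@c["R"]
    d/=np.linalg.norm(d,axis=1)[:,None];cam=-c["R"].T@c["t"]
    dl=d@Rm;ol=(cam-o)@Rm
    t=np.full(len(d),np.linalg.norm(ol)-.07)
    for _ in range(70):
        s=f(ol+dl*t[:,None]);t=t+np.clip(s,-.001,.02)
    P=ol+dl*t[:,None];hit=np.abs(f(P))<4e-4
    e=2e-4;N=np.stack([f(P+e*np.eye(3)[i])-f(P-e*np.eye(3)[i]) for i in range(3)],1)
    N/=np.linalg.norm(N,axis=1)[:,None]+1e-12
    F=np.c_[np.ones(len(N)),N@Rm.T]*hit[:,None]
    return F.reshape(h,ss,w,ss,4).mean((1,3)),P,hit
def hubR(yaw,phi):
    Rz=lambda a:np.array([[np.cos(a),-np.sin(a),0],[np.sin(a),np.cos(a),0],[0,0,1]])
    s,c=.5,np.sqrt(.75)
    return Rz(yaw)@np.array([[c,0,-s],[0,1,0],[s,0,c]])@Rz(phi)
E
cat > a.py <<'E'
from h import *
d=np.load("avg0.npz");S=d["S"].mean(2);T=d["T"].mean(2)
def pt(x,y):return np.array([185+x/12-.5,174+y/12-.5])
obs=[("f",(.06,.052,.01),pt(50,458)),("f",(-.06,.052,.01),pt(405,528)),("f",(-.06,-.052,.01),pt(528,345)),
("p",(.049,.048),pt(35,243)),("p",(.049,-.048),pt(170,65)),("p",(-.049,.048),pt(310,405)),("p",(-.049,-.048),pt(432,232)),("t",0,pt(336,72))]
def model(p):
    X,Y,yaw,hx,dd,po=p;Rh=hubR(yaw,0);c,s=np.cos(yaw),np.sin(yaw);Rz=np.array([[c,-s,0],[s,c,0],[0,0,1]])
    o=np.array([X,Y,0]);seat=o+Rz@[hx,0,.092];out=[]
    for k,q,_ in obs:
        w=o+Rz@q if k=="f" else seat+Rh@[q[0]+po,q[1],-dd] if k=="p" else seat+Rh[:,2]*.053
        out.append(w)
    return np.array(out),seat,Rh
res=lambda p:(proj("scene",model(p)[0])-[o[2] for o in obs]).ravel()
s=least_squares(res,[.44,.12,np.pi/2,0,.015,0]);W,seat,Rh=model(s.x)
print("stand",s.x.round(4),np.degrees(s.x[2]),"res",s.fun.round(2).reshape(-1,2).tolist(),"seat",seat,"tip",seat+Rh[:,2]*.053)
print("top proj tip,seat",proj("top",[seat+Rh[:,2]*.053,seat]))
np.savez("stand.npz",yaw=s.x[2],seat=seat)
def fit(n,f,o,Rf,angs,win,img,bg,offs,blur=0):
    u0,v0,w,h=win;best=[]
    for a in angs:
        F,_,_=render(n,f,o,Rf(a),win)
        b=None
        for du in offs:
            for dv in offs:
                M=np.float32([[1,0,du],[0,1,dv]]);G=cv2.warpAffine(F.astype(np.float32),M,(w,h))
                if blur:G=cv2.GaussianBlur(G,(0,0),blur)
                A=G.reshape(-1,4);y=img[v0:v0+h,u0:u0+w].ravel()
                if bg: A=np.c_[A,np.ones(len(A))];k=np.ones(len(A),bool)
                else: k=A[:,0]>.97
                x,*_=np.linalg.lstsq(A[k],y[k],rcond=None);e=np.sqrt(np.mean((A[k]@x-y[k])**2))
                if b is None or e<b[0]:b=(e,du,dv,k.sum())
        best.append((a,*b))
    for b in best:print(np.round([np.degrees(b[0]),*b[1:]],2))
of=np.arange(-1.5,1.6,.5)
print("HUB");fit("scene",hub,seat,lambda a:hubR(s.x[2],a),np.radians(np.arange(-50,51,10)),(195,174,26,24),S,0,of)
rz=lambda a:np.array([[np.cos(a),-np.sin(a),0],[np.sin(a),np.cos(a),0],[0,0,1]])
A=np.radians(np.arange(10,180,10))
print("LARGE scene");fit("scene",cog(.0375),np.array([.4,-.263,0]),rz,A,(283,230,28,28),S,1,np.arange(-2,2.1,.5))
print("SMALL top");fit("top",cog(.0285),np.array([.4335,-.1242,0]),rz,A,(252,204,25,25),T,1,of,.7)
E
python3 a.py
```

```text
stand [ 4.4820e-01  1.1940e-01  1.7122e+00 -8.0000e-04  2.5400e-02 -4.0000e-04] 98.09907983483676 res [[-0.64, 0.45], [0.11, 0.39], [0.51, -0.84], [-0.09, -0.68], [-0.27, -0.36], [0.15, 0.82], [0.18, 0.25], [0.04, -0.22]] seat [0.44833637 0.11859667 0.092     ] tip [0.45206983 0.09236098 0.13789935]
top proj tip,seat [[203.37271194 209.75433231]
 [198.38982373 217.53479727]]
HUB
[-50.    14.74   0.5    0.5   84.  ]
[-40.   13.8   0.    0.5  95. ]
[-30.    12.32   0.     0.   111.  ]
[-20.    13.08   0.     0.   111.  ]
[-10.   15.7   0.    0.  112. ]
[ 0.   16.93  0.5   0.5  83.  ]
[10.   15.76  0.5   0.5  83.  ]
[20.   14.05  0.5   0.5  85.  ]
[30.  13.   0.   0.5 96. ]
[ 40.     9.89   0.     0.   110.  ]
[ 50.    11.96   0.     0.   111.  ]
LARGE scene
[ 1.000e+01  2.751e+01 -5.000e-01  0.000e+00  7.840e+02]
[ 2.000e+01  2.793e+01 -5.000e-01  0.000e+00  7.840e+02]
[ 3.000e+01  2.807e+01 -5.000e-01  0.000e+00  7.840e+02]
[ 4.000e+01  2.773e+01 -5.000e-01  0.000e+00  7.840e+02]
[ 5.000e+01  2.724e+01 -5.000e-01  0.000e+00  7.840e+02]
[ 6.00e+01  2.68e+01 -5.00e-01  0.00e+00  7.84e+0
[... 538 characters left out ...]
00e-01  0.000e+00  7.840e+02]
[ 1.700e+02  2.715e+01 -5.000e-01  0.000e+00  7.840e+02]
SMALL top
[ 10.    10.27   0.     0.   625.  ]
[ 20.    10.38   0.     0.   625.  ]
[ 30.    10.45   0.     0.   625.  ]
[ 40.    10.56   0.     0.   625.  ]
[ 50.   10.6   0.    0.  625. ]
[ 60.   10.5   0.    0.  625. ]
[ 70.    10.56   0.     0.   625.  ]
[ 80.    10.61   0.     0.   625.  ]
[ 90.    10.59   0.     0.   625.  ]
[100.    10.62   0.     0.   625.  ]
[110.   10.6   0.    0.  625. ]
[120.    10.55   0.     0.   625.  ]
[130.   10.5   0.    0.  625. ]
[140.    10.44   0.     0.   625.  ]
[150.   10.5   0.    0.  625. ]
[160.    10.61   0.     0.   625.  ]
[170.    10.75   0.     0.   625.  ]
```

The render fit puts the rib at about +40° from the stand's x, with −30° as the weaker alternative. The large cog's x is near 140°, or possibly 70°. I'll start moving, then compare renders.

Emit:
{"op": "servo_tool", "data": {
  "series": [
    [[1, -0.6, -0.8, 0, 0], [1, -0.6, -0.8, 0, 0], [1, -0.6, -0.8, 0, 0], [1, -0.6, -0.8, 0, 0], [1, -0.6, -0.8, 0, 0], [1, -0.6, -0.8, 0, 0], [1, -0.6, -0.8, 0, 0], [1, -0.6, -0.8, 0, 0]]
  ],
  "grip_force": 20
}}

```text
time: 1.7
position: [0.3453, 0.3663, 0.2424]
orientation: [0.23, 0.973, 0.0, 0.0]
wrist_force: [0.1, -0.5, 0.9]
finger_gap: 0.0854
finger_force: 0.0
```

Run:
```python
from h import *
d=np.load("avg0.npz");S=d["S"].mean(2);T=d["T"].mean(2)
st=np.load("stand.npz");yaw=float(st["yaw"]);seat=st["seat"]
cam=-C["scene"]["R"].T@C["scene"]["t"]
for uv in((265,225),(325,120)):
    g=back("scene",uv,0)
    for s in(.3,.5,.7,.85):
        X=cam+s*(g-cam);print(uv,X.round(2),proj("top",X).round(0))
rz=lambda a:np.array([[np.cos(a),-np.sin(a),0],[np.sin(a),np.cos(a),0],[0,0,1]])
def syn(n,f,o,R,win,img,bg,sh):
    u0,v0,w,h=win;F,_,_=render(n,f,o,R,win);G=cv2.warpAffine(F.astype(np.float32),np.float32([[1,0,sh[0]],[0,1,sh[1]]]),(w,h))
    A=np.c_[G.reshape(-1,4),np.ones(w*h)];y=img[v0:v0+h,u0:u0+w].ravel();k=np.ones(len(y),bool) if bg else A[:,0]>.97
    if not bg:A=A[:,:4]
    x,*_=np.linalg.lstsq(A[k],y[k],rcond=None);return (A@x).reshape(h,w)
def up(a,s=160):return cv2.resize(np.clip(a,0,255).astype(np.uint8),(s,s),interpolation=cv2.INTER_CUBIC)
def row(real,ims):
    lo,hi=np.percentile(real,[3,99.5]);g=lambda a:up((a-lo)/(hi-lo)*255)
    return np.hstack([g(real)]+[g(i) for i in ims])
w=(195,175,24,24);r1=row(S[175:199,195:219],[syn("scene",hub,seat,hubR(yaw,np.radians(a)),w,S,0,(0,.3)) for a in(-32,25,40,0)])
w=(285,231,24,24);r2=row(S[231:255,285:309],[syn("scene",cog(.0375),np.array([.4,-.263,0]),rz(np.radians(a)),w,S,1,(-.5,0)) for a in(140,70,100,20)])
w=(254,206,20,20);r3=row(T[206:226,254:274],[syn("top",cog(.0285),np.array([.4335,-.1242,0]),rz(np.radians(a)),w,T,1,(0,0)) for a in(140,70,100,30)])
cv2.imwrite("pics/cmp.png",np.vstack([r1,r2,r3]))
```

```text
(265, 225) [-0.48 -0.61  0.86] [[711. 453.]]
(265, 225) [-0.22 -0.47  0.61] [[478. 329.]]
(265, 225) [ 0.05 -0.33  0.37] [[359. 266.]]
(265, 225) [ 0.25 -0.22  0.18] [[302. 236.]]
(325, 120) [-0.24 -0.58  0.86] [[602. 297.]]
(325, 120) [ 0.19 -0.42  0.61] [[392. 175.]]
(325, 120) [ 0.62 -0.26  0.37] [[287. 115.]]
(325, 120) [ 0.94 -0.14  0.18] [[237.  86.]]
```

View pics/cmp.png

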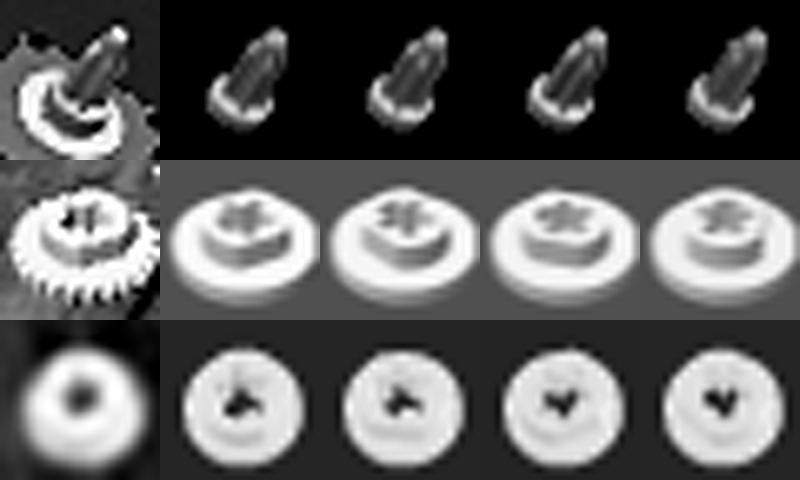

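Emit:
{"op": "servo_tool", "data": {
  "series": [
    [[1, -0.55, -0.89, 0, 0], [1, -0.55, -0.89, 0, 0], [1, -0.55, -0.89, 0, 0], [1, -0.55, -0.89, 0, 0], [1, -0.55, -0.89, 0, 0], [1, -0.55, -0.89, 0, 0], [1, -0.55, -0.89, 0, 0], [1, -0.55, -0.89, 0, 0], [1, -0.55, -0.89, 0, 0], [1, -0.55, -0.89, 0, 0], [1, -0.55, -0.89, 0, 0], [1, -0.55, -0.89, 0, 0], [1, -0.55, -0.89, 0, 0], [1, -0.55, -0.89, 0, 0], [1, -0.55, -0.89, 0, 0], [1, -0.55, -0.89, 0, 0], [1, -0.55, -0.89, 0, 0], [1, -0.55, -0.89, 0, 0], [1, 0, 0, 0, 0.5], [1, 0, 0, 0, 0.5]]
  ]
}}

```text
time: 4.2
position: [0.3952, -0.1959, 0.2423]
orientation: [0.274, 0.962, 0.0, -0.0]
wrist_force: [-0.0, 0.2, 0.6]
finger_gap: 0.0854
finger_force: 0.0
```

```bash
cat > go.py <<'E'
import sys
from plant import *
import numpy as np
from scipy.spatial.transform import Rotation as Ro
o=get_obs();R=Ro.from_quat(o["orientation"]).as_matrix()
x,y,z,yaw=map(float,sys.argv[1:5])   # target TCP, yaw of tool x (deg, mod 180)
cur=np.degrees(np.arctan2(R[1,0],R[0,0]));tw=-((yaw-cur+90)%180-90)
d=np.array([x,y,z])-o["position"]
print("t",o["time"].round(2),"pos",o["position"].round(4),"yaw",cur.round(1),"q6",o["q"].round(2),"gap",o["finger_gap"].round(4))
print("shift units now",(R.T@d/.03).round(2),"turn units",round(tw/5,2))
a=np.radians(-tw);Rz=np.array([[np.cos(a),-np.sin(a),0],[np.sin(a),np.cos(a),0],[0,0,1]])
print("shift units after the turn",((Rz@R).T@d/.03).round(2))
E
python3 go.py .400 -.263 .026 140
```

```text
Traceback (most recent call last):
  File "go.py", line 9, in <module>
    print("t",o["time"].round(2),"pos",o["position"].round(4),"yaw",cur.round(1),"q6",o["q"].round(2),"gap",o["finger_gap"].round(4))
              ^^^^^^^^^^^^^^^
AttributeError: 'float' object has no attribute 'round'
```

```bash
sed -i 's/o\["time"\].round(2)/round(float(o["time"]),2)/; s/o\["finger_gap"\].round(4)/round(float(o["finger_gap"]),4)/' go.py
python3 go.py .400 -.263 .026 140
```

```text
t 4.2 pos [ 0.3952 -0.1959  0.2423] yaw 148.2 q6 [-0.52 -0.41  1.91  0.    1.64 -1.53] gap 0.0854
shift units now [-1.31 -1.82  7.21] turn units 1.65
shift units after the turn [-1.56 -1.61  7.21]
```

Emit:
{"op": "servo_tool", "data": {
  "series": [
    [[1, 0, 0, 0, 0.82], [1, 0, 0, 0, 0.83], [1, -0.52, -0.54, 0.7, 0], [1, -0.52, -0.54, 0.8, 0], [1, -0.52, -0.53, 0.8, 0], [1, 0, 0, 0.8, 0], [1, 0, 0, 0.8, 0], [1, 0, 0, 0.8, 0], [1, 0, 0, 0.8, 0], [1, 0, 0, 0.7, 0], [1, 0, 0, 0.7, 0], [1, 0, 0, 0.3, 0], [0, 0, 0, 0, 0], [0, 0, 0, 0, 0], [0, 0, 0, 0, 0], [0, 0, 0, 0, 0], [0, 0, 0, 0, 0], [0, 0, 0, 0, 0]]
  ],
  "grip_force": 20
}}

```text
time: 6.45
position: [0.4006, -0.2629, 0.0272]
orientation: [0.341, 0.94, -0.0, 0.001]
wrist_force: [-1.5, 1.4, 6.1]
finger_gap: 0.0374
finger_force: 21.7
```

```bash
python3 go.py .400 -.263 .026 140
python3 - <<'E'
from plant import *
import cv2,numpy as np
S=get_image("scene")["pixels"];T=get_image("top")["pixels"]
up=lambda a,x,y,w,h,W,H:cv2.resize(a[y:y+h,x:x+w],(W,H),interpolation=cv2.INTER_CUBIC)
cv2.imwrite("pics/g1.png",np.hstack([up(S,260,190,80,80,480,480),up(T,275,190,50,80,300,480)]))
E
```

```text
t 6.45 pos [ 0.4006 -0.2629  0.0272] yaw 140.1 q6 [-0.63 -0.17  2.09 -0.    1.23 -1.51] gap 0.0374
shift units now [ 0.01 -0.02  0.04] turn units 0.02
shift units after the turn [ 0.01 -0.02  0.04]
```

View pics/g1.png

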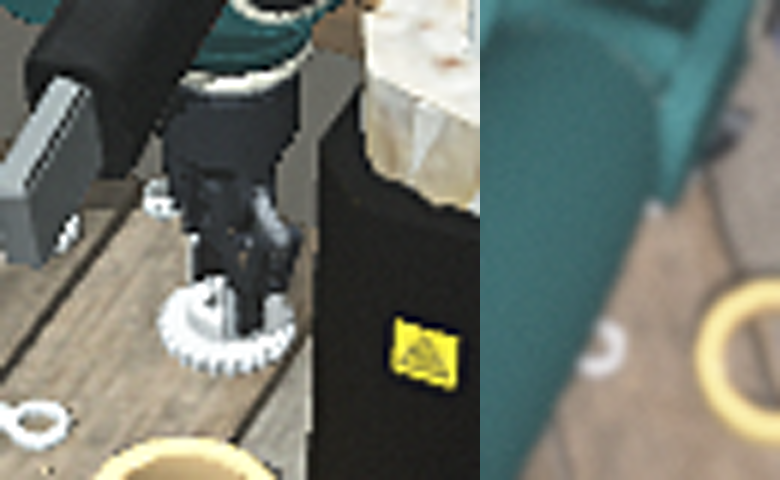

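The gap reads 37.4 mm, so the pads are square on the flats and the 140° estimate is confirmed. In this view the disc spans about (286–309, to 252), which is unchanged, so it was not pushed. Next I'll lift it and carry it to a hover to the left of the hub.

Emit:
{"op": "servo_tool", "data": {
  "series": [
    [[0, 0, 0, -0.5, 0], [0, 0, 0, -0.9, 0], [0, 0, 0, -0.95, 0], [0, 0, 0, -0.95, 0], [0, 0, 0, -0.95, 0], [0, 0, 0, -0.95, 0], [0, 0, 0, -0.95, 0], [0, 0, 0, -0.95, 0], [0, 0.65, 0.99, 0, 0], [0, 0.65, 0.99, 0, 0], [0, 0.65, 0.99, 0, 0], [0, 0.65, 0.99, 0, 0], [0, 0.65, 0.99, 0, 0], [0, 0.65, 0.99, 0, 0], [0, 0.65, 0.99, 0, 0], [0, 0.65, 0.99, 0, 0], [0, 0.65, 0.99, 0, 0], [0, 0.65, 0.99, 0, 0], [0, 0.65, 0.99, 0, 0], [0, 0.65, 0.99, 0, 0]]
  ],
  "grip_force": 35
}}

```text
time: 9.05
position: [0.4489, 0.1621, 0.2402]
orientation: [0.341, 0.94, 0.0, 0.0]
wrist_force: [0.1, 0.0, -1.5]
finger_gap: 0.0373
finger_force: 37.0
```

```bash
python3 go.py .45 .12 .24 140
cat > b.py <<'E'
from h import *
from plant import *
S=get_image("scene")["pixels"];T=get_image("top")["pixels"]
d=np.load("avg0.npz");A=d["S"].mean(2)
st=np.load("stand.npz");yaw=float(st["yaw"]);seat=st["seat"]
o=get_obs();b=o["position"]-[0,0,.027];a=np.linspace(0,2*np.pi,73)
im=cv2.resize(S[130:210,175:255],(560,560),interpolation=cv2.INTER_CUBIC)
for r,z in((.039,0),(.039,.01)):
    p=proj("scene",b+np.c_[r*np.cos(a),r*np.sin(a),0*a+z]);p=(p-[175,130]+.5)*7
    for q in p:cv2.circle(im,(int(q[0]),int(q[1])),1,(0,0,255),-1)
t=cv2.resize(T[180:250,190:222],(240,525),interpolation=cv2.INTER_CUBIC);t=cv2.copyMakeBorder(t,0,35,0,0,0)
cv2.imwrite("pics/h1.png",np.hstack([im,t]))
# finer hub fit, seat shift in the lateral plane and rib angle
u0,v0,w,h=win=(195,174,26,24)
for phi in list(range(-42,-18,4))+list(range(28,64,4)):
    best=9e9
    for dx in(-.004,-.002,0,.002,.004):
        for dy in(-.004,-.002,0,.002,.004):
            F,_,_=render("scene",hub,seat+[dx,dy,0],hubR(yaw,np.radians(phi)),win,3)
            Q=F.reshape(-1,4);y=A[v0:v0+h,u0:u0+w].ravel();k=Q[:,0]>.97
            x,*_=np.linalg.lstsq(Q[k],y[k],rcond=None);e=np.sqrt(np.mean((Q[k]@x-y[k])**2))
            if e<best:best=e;arg=(dx,dy,k.sum())
    print(phi,round(best,2),arg)
E
python3 b.py
```

```text
t 9.05 pos [0.4489 0.1621 0.2402] yaw 140.1 q6 [ 0.29 -0.33  1.85 -0.    1.61 -0.58] gap 0.0373
shift units now [-0.93 -1.05  0.01] turn units 0.03
shift units after the turn [-0.93 -1.05  0.01]
-42 13.74 (-0.002, -0.002, np.int64(113))
-38 12.98 (-0.002, -0.002, np.int64(112))
-34 12.62 (-0.002, -0.002, np.int64(113))
-30 12.15 (0, 0, np.int64(112))
-26 12.14 (0, 0, np.int64(113))
-22 12.56 (0, 0, np.int64(112))
28 11.95 (-0.002, -0.002, np.int64(114))
32 11.02 (-0.002, -0.002, np.int64(113))
36 10.26 (0, 0, np.int64(111))
40 9.68 (0, 0, np.int64(111))
44 9.89 (0, 0, np.int64(111))
48 11.23 (0, 0, np.int64(111))
52 12.64 (0, 0, np.int64(111))
56 13.81 (0, 0, np.int64(111))
60 15.4 (0, 0, np.int64(112))
```

View pics/h1.png

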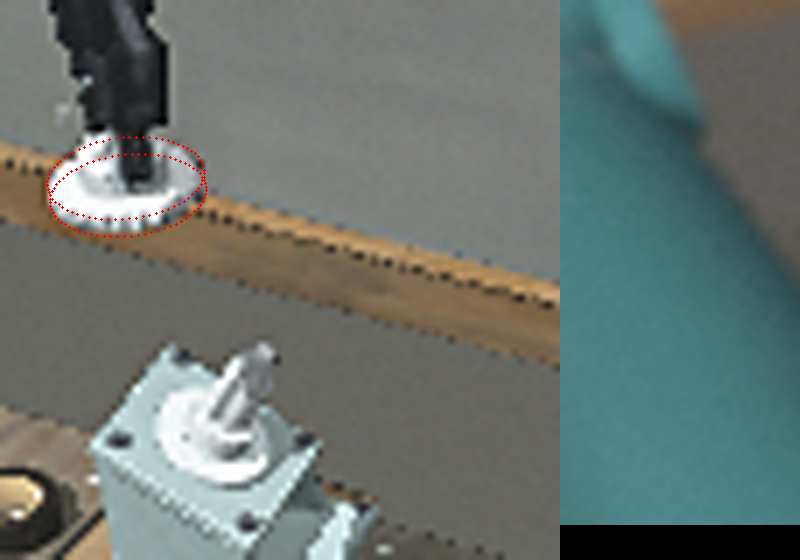

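The projected disc lies on the image of the cog to within about half a pixel, so the cog is centred on the TCP in the scene camera's frame. The hub tip is near (213,179) and is now better lit, so I'll refit it under this lighting.

```bash
cat > c.py <<'E'
from h import *
from plant import *
S=np.mean([get_image("scene")["pixels"].astype(float) for _ in range(2)],0);A=S.mean(2);np.save("S1.npy",S)
st=np.load("stand.npz");yaw=float(st["yaw"]);seat=st["seat"]
u0,v0,w,h=win=(195,174,26,24)
for phi in list(range(-40,61,5)):
    best=9e9
    for dx in(-.003,0,.003):
        for dy in(-.003,0,.003):
            F,_,_=render("scene",hub,seat+[dx,dy,0],hubR(yaw,np.radians(phi)),win,3)
            Q=F.reshape(-1,4);y=A[v0:v0+h,u0:u0+w].ravel();k=Q[:,0]>.97
            x,*_=np.linalg.lstsq(Q[k],y[k],rcond=None);e=np.sqrt(np.mean((Q[k]@x-y[k])**2))
            if e<best:best=e;arg=(dx,dy,k.sum())
    print(phi,round(best,2),arg)
E
python3 c.py; python3 go.py .4515 .095 .190 139
```

```text
-40 39.61 (-0.003, -0.003, np.int64(109))
-35 36.84 (-0.003, -0.003, np.int64(109))
-30 36.49 (-0.003, -0.003, np.int64(110))
-25 38.22 (-0.003, -0.003, np.int64(110))
-20 38.01 (-0.003, 0, np.int64(111))
-15 39.28 (-0.003, 0, np.int64(111))
-10 41.39 (-0.003, 0, np.int64(110))
-5 44.64 (-0.003, 0.003, np.int64(111))
0 45.36 (-0.003, 0.003, np.int64(111))
5 47.03 (-0.003, 0.003, np.int64(110))
10 45.65 (-0.003, -0.003, np.int64(111))
15 43.89 (-0.003, -0.003, np.int64(111))
20 41.29 (-0.003, -0.003, np.int64(110))
25 38.39 (-0.003, -0.003, np.int64(110))
30 37.05 (-0.003, -0.003, np.int64(109))
35 37.36 (-0.003, -0.003, np.int64(109))
40 35.98 (-0.003, 0, np.int64(109))
45 35.44 (-0.003, 0, np.int64(110))
50 37.24 (-0.003, 0, np.int64(110))
55 40.83 (-0.003, 0, np.int64(111))
60 41.67 (-0.003, 0.003, np.int64(112))
t 9.25 pos [0.4489 0.1612 0.2398] yaw 140.2 q6 [ 0.29 -0.33  1.85 -0.    1.61 -0.58] gap 0.0366
shift units now [-1.48 -1.64  1.66] turn units 0.24
shift units after the turn [-1.51 -1.61  1.66]
```

Emit:
{"op": "servo_tool", "data": {
  "series": [
    [[0, 0, 0, 0, 0.24], [0, -0.75, -0.8, 0.5, 0], [0, -0.76, -0.81, 0.6, 0], [0, 0, 0, 0.6, 0], [0, 0, 0, 0.4, 0], [0, 0, 0, 0, 0]]
  ]
}}

```text
time: 10.0
position: [0.4513, 0.0951, 0.1756]
orientation: [0.351, 0.936, -0.0, -0.001]
wrist_force: [-1.0, -0.3, -2.3]
finger_gap: 0.0366
finger_force: 37.0
```

```bash
python3 go.py .4515 .0955 .162 139; python3 -c "
from plant import *;print(get_obs()['wrist_force'].round(1))"
```

```text
t 10.0 pos [0.4513 0.0951 0.1756] yaw 138.9 q6 [ 0.15 -0.34  1.97  0.    1.52 -0.7 ] gap 0.0366
shift units now [0.   0.02 0.45] turn units -0.02
shift units after the turn [0.   0.02 0.45]
[-1.  -0.3 -2.3]
```

Emit:
{"op": "servo_tool", "data": {
  "series": [
    [[0, 0, 0, 0.15, 0], [0, 0, 0, 0.15, 0], [0, 0, 0, 0.15, 0], [0, 0, 0, 0, 0]]
  ]
}}

```text
time: 10.5
position: [0.4515, 0.0948, 0.1624]
orientation: [0.351, 0.936, -0.0, -0.0]
wrist_force: [-0.3, -0.2, -2.3]
finger_gap: 0.037
finger_force: 37.0
```

Emit:
{"op": "servo_tool", "data": {
  "series": [
    [[0, 0, 0, 0.07, 0], [0, 0, 0, 0.06, 0], [0, 0, 0, 0, 0]]
  ]
}}

```text
time: 10.88
position: [0.4516, 0.0946, 0.1588]
orientation: [0.351, 0.936, -0.0, 0.0]
wrist_force: [-0.2, -3.8, -1.9]
finger_gap: 0.037
finger_force: 37.1
```

```bash
cat > v.py <<'E'
import sys
from h import *
from plant import *
S=get_image("scene")["pixels"];T=get_image("top")["pixels"]
u,v=int(sys.argv[2]),int(sys.argv[3])
cv2.imwrite(f"pics/{sys.argv[1]}.png",np.hstack([cv2.resize(S[v:v+60,u:u+60],(600,600),interpolation=cv2.INTER_CUBIC),cv2.resize(T[190:250,190:210],(200,600),interpolation=cv2.INTER_CUBIC)]))
E
python3 v.py d1 185 155
```

```text
(no output)
```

View pics/d1.png

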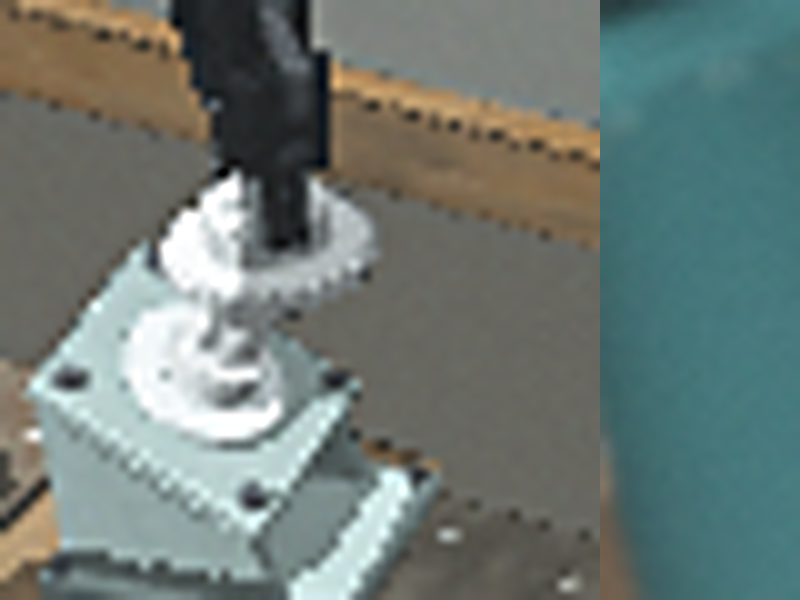

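The cog has gone over the nose: it shows at about (212,178) with the hub entering from below. The −3.8 N in y means the nose is touching the bore's right wall, so I'll shift right a little and go deeper.

Emit:
{"op": "servo_tool", "data": {
  "series": [
    [[0, -0.05, -0.055, 0, 0], [0, 0, 0, 0.08, 0], [0, 0, 0, 0, 0]]
  ]
}}

```text
time: 11.35
position: [0.4518, 0.0929, 0.1568]
orientation: [0.351, 0.936, 0.001, 0.0]
wrist_force: [0.1, 3.2, 1.5]
finger_gap: 0.0369
finger_force: 37.5
```

Emit:
{"op": "servo_tool", "data": {
  "series": [
    [[0.52, 0, 0, 0, 0], [0.52, 0, 0, 0, 0], [0.52, 0, 0, 0, 0], [0.52, 0, 0, 0, 0]]
  ]
}}

```text
time: 11.85
position: [0.4517, 0.0925, 0.1565]
orientation: [0.351, 0.936, -0.0, 0.0]
wrist_force: [0.6, -0.9, -1.3]
finger_gap: 0.0446
finger_force: 0.0
```

```bash
python3 v.py d2 185 155
```

```text
(no output)
```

View pics/d2.png

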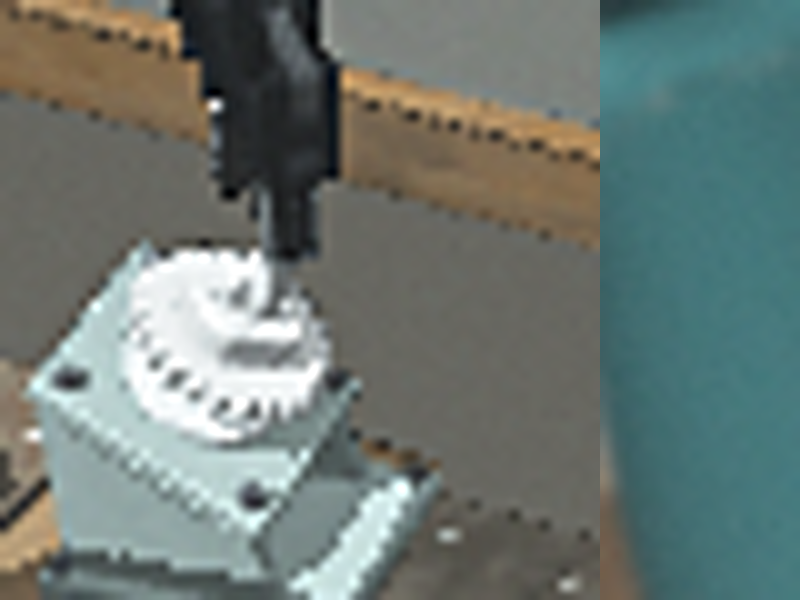

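The cog tipped, matched the rib and slid down. The disc now lies parallel on the plate, centred near (207,189). I'll raise the tool, check the seating numerically, and fit the small cog's yaw, validating the method on the large cog's known 140°.

Emit:
{"op": "servo_tool", "data": {
  "series": [
    [[0.52, 0, 0, -0.5, 0], [1, 0, 0, -0.9, 0], [1, 0, 0, -0.9, 0]]
  ]
}}

```text
time: 12.32
position: [0.4517, 0.0925, 0.2274]
orientation: [0.351, 0.936, 0.0, 0.0]
wrist_force: [-0.4, 0.2, 0.5]
finger_gap: 0.0784
finger_force: 0.0
```

```bash
cat > e.py <<'E'
from h import *
from plant import *
st=np.load("stand.npz");yaw=float(st["yaw"]);seat=st["seat"];Rh=hubR(yaw,0)
im=get_image("scene")["pixels"]
B=np.load("S1.npy").mean(2)
D=np.abs(im.astype(float).mean(2)-B);a=np.linspace(0,2*np.pi,90)
# seated-cog silhouette score: edge contrast along the projected lower rim for various heights
g=im.min(2).astype(float)
for z in(-.004,0,.004,.008,.012):
    s=[]
    for k in(-2,2):
        m=[]
        for t in np.linspace(0,2*np.pi,90):
            e=Rh@[np.cos(t),np.sin(t),0]
            if (e@(-C["scene"]["R"].T@C["scene"]["t"]-seat))<.1: continue
            uv=proj("scene",seat+Rh[:,2]*z+e*.039)[0];c0=proj("scene",seat+Rh[:,2]*z)[0]
            q=uv+(uv-c0)/np.linalg.norm(uv-c0)*k
            m.append(cv2.getRectSubPix(g.astype(np.float32),(1,1),tuple(q.astype(float)))[0,0])
        s.append(np.mean(m))
    print("z",z,"inside-outside",round(s[0]-s[1],1))
d=np.load("avg0.npz");T=d["T"].mean(2)
rz=lambda a:np.array([[np.cos(a),-np.sin(a),0],[np.sin(a),np.cos(a),0],[0,0,1]])
for nm,R,o,win,r in(("large",.0375,(.3995,-.2668,0),(287,202,29,29),.03),("small",.0285,(.4335,-.1242,0),(252,204,25,25),.024)):
    u0,v0,w,h=win
    for ang in range(20,165,10):
        F,_,_=render("top",cog(R),np.array(o),rz(np.radians(ang)),win,4);best=(9e9,)
        for bl in(.8,1.1,1.4):
            G0=cv2.GaussianBlur(F.astype(np.float32),(0,0),bl)
            for du in(-.6,-.3,0,.3,.6):
                for dv in(-.6,-.3,0,.3,.6):
                    G=cv2.warpAffine(G0,np.float32([[1,0,du],[0,1,dv]]),(w,h),borderMode=cv2.BORDER_REPLICATE).reshape(-1,4)
                    k=G[:,0]>.5;A=np.c_[G,np.ones(len(G))];y=T[v0:v0+h,u0:u0+w].ravel()
                    x,*_=np.linalg.lstsq(A[k],y[k],rcond=None);e=np.sqrt(np.mean((A[k]@x-y[k])**2))
                    if e<best[0]:best=(e,bl,du,dv)
        print(nm,ang,np.round(best,2))
E
python3 e.py; python3 go.py .434 -.121 .2 139
```

```text
z -0.004 inside-outside 21.1
z 0 inside-outside 34.7
z 0.004 inside-outside 45.8
z 0.008 inside-outside 62.8
z 0.012 inside-outside 70.7
large 20 [8.85 1.1  0.   0.3 ]
large 30 [9.  1.1 0.  0.3]
large 40 [9.17 0.8  0.   0.3 ]
large 50 [9.07 1.1  0.   0.3 ]
large 60 [9.17 1.1  0.   0.3 ]
large 70 [9.39 1.1  0.   0.3 ]
large 80 [9.49 1.1  0.   0.3 ]
large 90 [9.45 0.8  0.   0.3 ]
large 100 [9.64 1.1  0.   0.  ]
large 110 [9.65 1.1  0.   0.  ]
large 120 [9.48 0.8  0.   0.3 ]
large 130 [9.43 0.8  0.   0.3 ]
large 140 [9.43 0.8  0.   0.3 ]
large 150 [9.41 1.1  0.   0.3 ]
large 160 [9.52 1.1  0.   0.  ]
small 20 [6.48 1.1  0.   0.  ]
small 30 [6.93 1.1  0.   0.  ]
small 40 [7.36 1.1  0.   0.  ]
small 50 [7.73 1.1  0.   0.  ]
small 60 [ 7.57  0.8   0.   -0.3 ]
small 70 [ 7.7  0.8  0.  -0.3]
small 80 [ 7.87  0.8   0.   -0.3 ]
small 90 [ 7.81  0.8   0.   -0.3 ]
small 100 [ 7.85  0.8   0.   -0.3 ]
small 110 [7.26 1.1  0.   0.  ]
small 120 [6.82 1.1  0.   0.  ]
small 130 [6.55 1.1  0.   0.  ]
small 140 [6.35 1.1  0.   0.  ]
small 150 [6.38 1.1  0.   0.  ]
small 160 [7.15 1.1  0.   0.  ]
t 12.38 pos [0.4525 0.0927 0.2312] yaw 138.9 q6 [ 0.15 -0.36  1.9  -0.    1.6  -0.71] gap 0.0845
shift units now [-4.21 -5.78  1.03] turn units -0.02
shift units after the turn [-4.2  -5.78  1.03]
```

```bash
cat > f.py <<'E'
from h import *
from plant import *
import sys
st=np.load("stand.npz");yaw=float(st["yaw"]);seat=st["seat"]
I=np.mean([get_image("scene")["pixels"].astype(float) for _ in range(2)],0).mean(2)
B=np.load("S1.npy").mean(2)
win=(190,170,34,36);u0,v0,w,h=win;y=I[v0:v0+h,u0:u0+w].ravel();bg=B[v0:v0+h,u0:u0+w].ravel()
for z in np.arange(-.004,.017,.002):
    f=lambda P:np.minimum(hub(P),cog(.0378)(P-[0,0,z]))
    best=(9e9,)
    for dx in(-.002,0,.002):
        for dy in(-.003,0,.003):
            G=render("scene",f,seat+[dx,dy,0],hubR(yaw,np.radians(40)),win,3)[0].reshape(-1,4)
            t=y-(1-G[:,0])*bg;x,*_=np.linalg.lstsq(G,t,rcond=None);e=np.sqrt(np.mean((G@x-t)**2))
            if e<best[0]:best=(e,dx,dy)
    print(round(z,3),np.round(best,3))
E
python3 f.py
```

```text
-0.004 [21.206  0.     0.   ]
-0.002 [21.289  0.     0.   ]
0.0 [ 2.1554e+01 -2.0000e-03  0.0000e+00]
0.002 [ 2.3845e+01 -2.0000e-03  0.0000e+00]
0.004 [ 2.6882e+01 -2.0000e-03  0.0000e+00]
0.006 [ 2.8908e+01 -2.0000e-03  0.0000e+00]
0.008 [ 3.0274e+01 -2.0000e-03  0.0000e+00]
0.01 [ 3.1247e+01 -2.0000e-03  0.0000e+00]
0.012 [ 3.1442e+01 -2.0000e-03  0.0000e+00]
0.014 [ 3.1965e+01 -2.0000e-03  0.0000e+00]
0.016 [ 3.271e+01 -2.000e-03  0.000e+00]
```

Emit:
{"op": "servo_tool", "data": {
  "series": [
    [[1, -0.6, -0.82, 0, 0], [1, -0.6, -0.82, 0, 0], [1, -0.6, -0.83, 0, 0], [1, -0.6, -0.83, 0, 0], [1, -0.6, -0.83, 0, 0], [1, -0.6, -0.83, 0, 0], [1, -0.6, -0.83, 0, 0], [1, 0, 0, 0.8, 0], [1, 0, 0, 0.9, 0], [1, 0, 0, 0.9, 0]]
  ]
}}

```text
time: 13.72
position: [0.4322, -0.1212, 0.1463]
orientation: [0.351, 0.936, -0.0, -0.0]
wrist_force: [0.5, -0.8, 0.1]
finger_gap: 0.0856
finger_force: 0.0
```

```bash
python3 go.py .434 -.121 .027 139
```

```text
t 13.72 pos [ 0.4322 -0.1212  0.1463] yaw 138.9 q6 [-0.33 -0.36  2.03 -0.    1.47 -1.18] gap 0.0856
shift units now [-0.04  0.05  3.98] turn units -0.02
shift units after the turn [-0.04  0.05  3.98]
```

The silhouette fit puts the large cog home, at z ≈ −2 to 0 mm. Now I'll grip the small cog at the same yaw and read the gap.

Emit:
{"op": "servo_tool", "data": {
  "series": [
    [[1, 0, 0, 0.9, 0], [1, 0, 0, 0.9, 0], [1, 0, 0, 0.9, 0], [1, 0, 0, 0.8, 0], [1, 0, 0, 0.45, 0], [1, 0, 0, 0, 0], [0, 0, 0, 0, 0], [0, 0, 0, 0, 0], [0, 0, 0, 0, 0], [0, 0, 0, 0, 0], [0, 0, 0, 0, 0]]
  ],
  "grip_force": 20
}}

```text
time: 15.1
position: [0.4329, -0.1213, 0.0299]
orientation: [0.351, 0.936, 0.0, 0.001]
wrist_force: [-1.3, 1.2, 6.3]
finger_gap: 0.0385
finger_force: 19.4
```

Emit:
{"op": "servo_tool", "data": {
  "series": [
    [[0, 0, 0, 0, 0], [0, 0, 0, 0, 0], [0, 0, 0, 0, 0]]
  ],
  "grip_force": 70
}}

```text
time: 15.48
position: [0.4331, -0.1214, 0.0304]
orientation: [0.351, 0.936, 0.0, 0.001]
wrist_force: [-3.8, 1.4, 12.2]
finger_gap: 0.0363
finger_force: 68.6
```

```bash
python3 go.py .434 -.121 .027 139;python3 go.py .434 -.121 .027 139
```

```text
t 15.47 pos [ 0.4331 -0.1214  0.0304] yaw 138.9 q6 [-0.33 -0.25  2.14 -0.    1.25 -1.18] gap 0.0363
shift units now [-0.02  0.03  0.11] turn units -0.02
shift units after the turn [-0.02  0.03  0.11]
t 15.47 pos [ 0.4331 -0.1214  0.0304] yaw 138.9 q6 [-0.33 -0.25  2.14 -0.    1.25 -1.18] gap 0.0363
shift units now [-0.02  0.03  0.11] turn units -0.02
shift units after the turn [-0.02  0.03  0.11]
```

Emit:
{"op": "servo_tool", "data": {
  "series": [
    [[0, 0, 0, -0.5, 0], [0, 0, 0, -0.9, 0], [0, 0, 0, -0.93, 0], [0, 0, 0, -0.93, 0], [0, 0, 0, -0.93, 0], [0, 0, 0, -0.93, 0], [0, 0, 0, -0.93, 0], [0, 0, 0, -0.93, 0], [0, 0.72, 0.93, 0, 0], [0, 0.72, 0.93, 0, 0], [0, 0.72, 0.93, 0, 0], [0, 0.72, 0.93, 0, 0], [0, 0.72, 0.93, 0, 0], [0, 0.72, 0.93, 0, 0], [0, 0.72, 0.93, 0, 0], [0, 0.72, 0.93, 0, 0], [0, 0, 0, 0, 0]]
  ],
  "grip_force": 40
}}

```text
time: 17.6
position: [0.4485, 0.1622, 0.2389]
orientation: [0.35, 0.937, 0.0, -0.0]
wrist_force: [0.2, -0.1, -1.5]
finger_gap: 0.0364
finger_force: 66.7
```

```bash
python3 go.py .4518 .0929 .18 139
cat > k.py <<'E'
from h import *
from plant import *
o=get_obs()
I1=np.mean([get_image("scene")["pixels"].astype(float) for _ in range(2)],0).mean(2)
d=np.load("avg0.npz")
I0=np.load("S1.npy").mean(2);B=d["S"].mean(2)
rz=lambda a:np.array([[np.cos(a),-np.sin(a),0],[np.sin(a),np.cos(a),0],[0,0,1]])
for nm,I,pos,R in(("large",I0,np.array([.4489,.1612,.2398])-[0,0,.027],.0378),("small",I1,o["position"]-[0,0,.030],.0288)):
    c=proj("scene",pos+[0,0,.005])[0].round().astype(int);win=(c[0]-17,c[1]+1,34,12);u0,v0,w,h=win
    y=I[v0:v0+h,u0:u0+w].ravel();b=B[v0:v0+h,u0:u0+w].ravel();L=[]
    ex=rz(np.radians(140))[:,0]
    for s in np.arange(-.008,.0081,.001):
        for z in(-.006,-.003,0,.003,.006):
            F=render("scene",cog(R),pos+ex*s+[0,0,z],rz(np.radians(140)),win,3)[0].reshape(-1,4)
            A=np.c_[F,(1-F[:,0])*b,1-F[:,0]]
            x,*_=np.linalg.lstsq(A,y,rcond=None);L.append((np.sqrt(np.mean((A@x-y)**2)),s,z))
    L.sort();print(nm,np.round(L[:6],4).tolist())
E
python3 k.py
```

```text
t 17.6 pos [0.4485 0.1622 0.2389] yaw 139.1 q6 [ 0.29 -0.33  1.85  0.    1.61 -0.56] gap 0.0364
shift units now [-1.6  -1.67  1.96] turn units 0.01
shift units after the turn [-1.6  -1.67  1.96]
large [[19.204, 0.003, 0.003], [19.4706, 0.004, 0.003], [19.6903, 0.002, 0.003], [20.1073, 0.005, 0.003], [20.5426, 0.002, 0.0], [20.7901, 0.001, 0.003]]
small [[17.8427, 0.0, 0.0], [17.9103, 0.002, 0.006], [17.9295, 0.001, 0.0], [17.9707, 0.001, 0.006], [18.0219, 0.001, 0.003], [18.0551, 0.0, 0.006]]
```

Emit:
{"op": "servo_tool", "data": {
  "series": [
    [[0, -0.5, -0.55, 0.4, 0], [0, -0.51, -0.55, 0.5, 0], [0, -0.51, -0.56, 0.5, 0], [0, 0, 0, 0.4, 0], [0, 0, 0, 0.2, 0], [0, 0, 0, 0.2, 0], [0, 0, 0, 0.2, 0], [0, 0, 0, 0, 0]]
  ],
  "grip_force": 35
}}

```text
time: 18.7
position: [0.4504, 0.0933, 0.1661]
orientation: [0.351, 0.937, -0.0, -0.0]
wrist_force: [-0.7, 0.1, -1.3]
finger_gap: 0.0366
finger_force: 66.7
```

Emit:
{"op": "servo_tool", "data": {
  "series": [
    [[0, 0, 0, 0.07, 0], [0, 0, 0, 0.06, 0], [0, 0, 0, 0, 0]]
  ]
}}

```text
time: 19.08
position: [0.4505, 0.0931, 0.1624]
orientation: [0.351, 0.936, -0.0, -0.0]
wrist_force: [-0.5, -0.0, -1.4]
finger_gap: 0.0361
finger_force: 66.7
```

Emit:
{"op": "servo_tool", "data": {
  "series": [
    [[0, 0, 0, 0.07, 0], [0, 0, 0, 0.06, 0], [0, 0, 0, 0, 0]]
  ]
}}

```text
time: 19.45
position: [0.4512, 0.0934, 0.1592]
orientation: [0.351, 0.936, 0.001, 0.001]
wrist_force: [4.4, 3.4, 2.4]
finger_gap: 0.0364
finger_force: 67.0
```

Emit:
{"op": "servo_tool", "data": {
  "series": [
    [[0, -0.02, 0.045, 0, 0], [0, 0, 0, 0, 0]]
  ]
}}

```text
time: 19.7
position: [0.452, 0.0937, 0.1587]
orientation: [0.351, 0.936, -0.0, 0.0]
wrist_force: [0.9, 0.0, 3.3]
finger_gap: 0.0363
finger_force: 67.2
```

Side forces are gone, with the nose centred in the bore. Releasing it the same way.

Emit:
{"op": "servo_tool", "data": {
  "series": [
    [[0.52, 0, 0, 0, 0], [0.52, 0, 0, 0, 0], [0.52, 0, 0, 0, 0], [0.52, 0, 0, 0, 0], [0.52, 0, 0, 0, 0]]
  ]
}}

```text
time: 20.32
position: [0.4519, 0.0937, 0.1586]
orientation: [0.351, 0.936, -0.0, -0.0]
wrist_force: [0.5, -0.2, 0.1]
finger_gap: 0.0443
finger_force: 0.0
```

```bash
python3 v.py d3 180 155
```

```text
(no output)
```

View pics/d3.png

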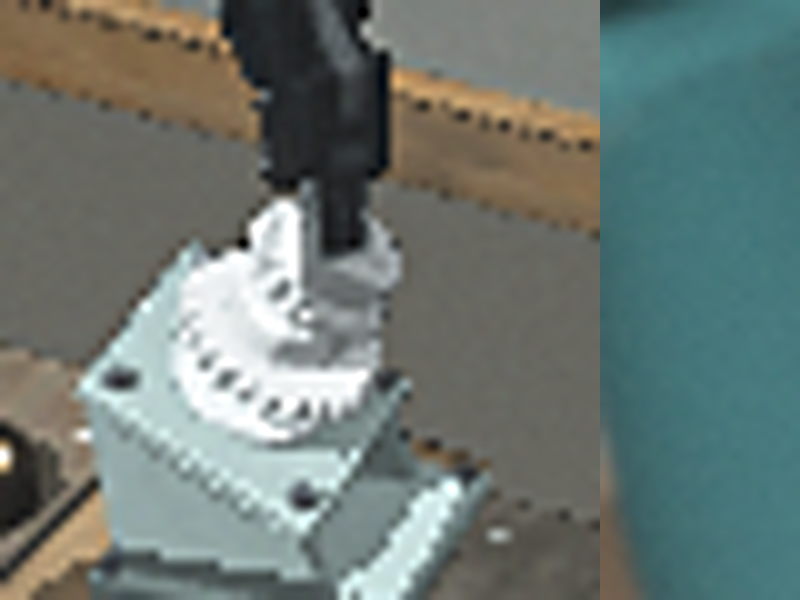

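The small cog is tilted onto the hub with its disc around (212,179). I'll open wider, raise the tool and fit its height numerically.

Emit:
{"op": "servo_tool", "data": {
  "series": [
    [[0.8, 0, 0, 0, 0], [0.8, 0, 0, 0, 0], [0.8, 0, 0, -0.5, 0], [1, 0, 0, -0.8, 0], [1, 0, 0, -0.8, 0], [1, 0, 0, 0, 0]]
  ]
}}

```text
time: 21.18
position: [0.4526, 0.0938, 0.2243]
orientation: [0.351, 0.936, 0.001, 0.002]
wrist_force: [-0.3, 0.0, -0.2]
finger_gap: 0.0855
finger_force: 0.0
```

```bash
cat > m.py <<'E'
from h import *
from plant import *
st=np.load("stand.npz");yaw=float(st["yaw"]);seat=st["seat"]
print(proj("scene",[seat+hubR(yaw,0)[:,2]*z for z in(.031,.04,.05)]).round(1).tolist())
I=np.mean([get_image("scene")["pixels"].astype(float) for _ in range(2)],0).mean(2);np.save("S2.npy",I)
B=np.load("avg0.npz")["S"].mean(2)
win=(190,164,36,44);u0,v0,w,h=win;y=I[v0:v0+h,u0:u0+w].ravel();bg=B[v0:v0+h,u0:u0+w].ravel()
from scipy.spatial.transform import Rotation as Ro
L=[]
for z in np.arange(.022,.046,.002):
  for tilt in(0,-10,-20):
    for ang in(0,36):
        M=Ro.from_euler("y",-tilt,degrees=True).as_matrix();M=hubR(0,np.radians(40)).T@hubR(0,0)@M@hubR(0,0).T@hubR(0,np.radians(40))
        q=Ro.from_euler("z",ang,degrees=True).as_matrix()
        f=lambda P:np.minimum(np.minimum(hub(P),cog(.0378)(P)),cog(.0288)((P-[0,0,z])@M@q))
        F=render("scene",f,seat+[-.001,0,0],hubR(yaw,np.radians(40)),win,3)[0].reshape(-1,4)
        A=np.c_[F,(1-F[:,0])*bg,1-F[:,0]];x,*_=np.linalg.lstsq(A,y,rcond=None);L.append((np.sqrt(np.mean((A@x-y)**2)),z,tilt,ang))
L.sort()
for l in L[:14]:print(np.round(l,3))
E
python3 m.py
```

```text
[[210.2, 183.2], [211.1, 181.6], [212.2, 179.8]]
[3.7176e+01 3.4000e-02 0.0000e+00 0.0000e+00]
[3.7203e+01 3.2000e-02 0.0000e+00 0.0000e+00]
[3.7302e+01 3.4000e-02 0.0000e+00 3.6000e+01]
[3.7303e+01 3.2000e-02 0.0000e+00 3.6000e+01]
[3.7319e+01 3.0000e-02 0.0000e+00 0.0000e+00]
[ 3.7498e+01  3.2000e-02 -1.0000e+01  0.0000e+00]
[3.7501e+01 3.0000e-02 0.0000e+00 3.6000e+01]
[ 3.7512e+01  3.0000e-02 -1.0000e+01  0.0000e+00]
[ 3.7516e+01  3.0000e-02 -2.0000e+01  3.6000e+01]
[3.752e+01 3.600e-02 0.000e+00 0.000e+00]
[ 3.7636e+01  2.8000e-02 -2.0000e+01  3.6000e+01]
[3.7641e+01 2.8000e-02 0.0000e+00 3.6000e+01]
[ 3.7651e+01  3.2000e-02 -2.0000e+01  3.6000e+01]
[3.7685e+01 2.8000e-02 0.0000e+00 0.0000e+00]
```

```bash
cat > m2.py <<'E'
from h import *
import sys
from plant import *
from scipy.spatial.transform import Rotation as Ro
st=np.load("stand.npz");yaw=float(st["yaw"]);seat=st["seat"]
if len(sys.argv)>1: np.save("S2.npy",np.mean([get_image("scene")["pixels"].astype(float) for _ in range(2)],0).mean(2))
I=np.load("S2.npy");B=np.load("S1.npy").mean(2)
win=(192,166,32,36);u0,v0,w,h=win;y=I[v0:v0+h,u0:u0+w].ravel();bg=B[v0:v0+h,u0:u0+w].ravel()
L=[]
for z in np.arange(.024,.054,.003):
  for tilt in(-15,0,15):
    for ang in(0,15,36,-15):
        H=hubR(0,np.radians(40));M=H.T@Ro.from_euler("y",tilt,degrees=True).as_matrix()@H@Ro.from_euler("z",ang,degrees=True).as_matrix()
        f=lambda P:np.minimum(np.minimum(hub(P),cog(.0378)(P)),cog(.0288)((P-[0,0,z])@M))
        F=render("scene",f,seat+[-.001,0,0],hubR(yaw,np.radians(40)),win,2)[0].reshape(-1,4)
        A=F;t=y-(1-F[:,0])*bg;x,*_=np.linalg.lstsq(A,t,rcond=None);L.append((np.sqrt(np.mean((A@x-t)**2)),z*1e3,tilt,ang))
L.sort()
for l in L[:8]:print(np.round(l,2))
zs={};[zs.setdefault(round(l[1]),round(l[0],1)) for l in L];print(dict(sorted(zs.items())))
E
python3 m2.py
```

```text
[ 29.53  36.   -15.    15.  ]
[ 29.67  36.   -15.     0.  ]
[ 29.7  33.  -15.   36. ]
[ 29.75  33.   -15.    15.  ]
[ 29.79  33.   -15.   -15.  ]
[ 29.95  33.   -15.     0.  ]
[ 29.97  36.   -15.   -15.  ]
[30.15 33.    0.   15.  ]
{24: np.float64(32.5), 27: np.float64(31.9), 30: np.float64(30.8), 33: np.float64(29.7), 36: np.float64(29.5), 39: np.float64(30.2), 42: np.float64(31.0), 45: np.float64(32.9), 48: np.float64(34.4), 51: np.float64(35.9)}
```

The fit puts the small cog around z ≈ 35 mm, caught on the rib ends rather than home. I'll take the collar lightly again and work it in yaw.

Emit:
{"op": "servo_tool", "data": {
  "series": [
    [[0.8, 0, 0, 0.6, 0], [0.8, 0, 0, 0.8, 0], [0.8, 0, 0, 0.8, 0], [0.75, 0, 0, 0.2, 0], [0.55, 0, 0, 0, 0], [0, 0, 0, 0, 0], [0, 0, 0, 0, 0], [0, 0, 0, 0, 0]]
  ],
  "grip_force": 20
}}

```text
time: 22.28
position: [0.4526, 0.0945, 0.1507]
orientation: [0.351, 0.936, 0.001, 0.001]
wrist_force: [4.2, 7.2, -1.5]
finger_gap: 0.0448
finger_force: 18.6
```

Emit:
{"op": "servo_tool", "data": {
  "series": [
    [[0, 0, 0, 0, 0], [0, 0, 0, 0, 0], [0, 0.0, 0.03, 0, 0], [0, 0, 0, 0, 0]]
  ],
  "grip_force": 50
}}

```text
time: 22.78
position: [0.4529, 0.0947, 0.1507]
orientation: [0.351, 0.936, 0.001, 0.001]
wrist_force: [-2.1, 4.4, 5.9]
finger_gap: 0.0425
finger_force: 47.8
```

```bash
python3 m2.py new
```

```text
[ 40.83  33.   -15.   -15.  ]
[ 40.87  33.   -15.    36.  ]
[ 40.94  30.   -15.   -15.  ]
[ 40.98  33.   -15.    15.  ]
[ 41.  30. -15.  15.]
[ 41.2  33.  -15.    0. ]
[ 41.23  27.   -15.    15.  ]
[ 41.23  30.   -15.     0.  ]
{24: np.float64(41.4), 27: np.float64(41.2), 30: np.float64(40.9), 33: np.float64(40.8), 36: np.float64(41.7), 39: np.float64(42.7), 42: np.float64(43.7), 45: np.float64(45.4), 48: np.float64(46.6), 51: np.float64(47.6)}
```

Emit:
{"op": "servo_tool", "data": {
  "series": [
    [[0, 0, 0, 0.04, 0.6], [0, 0, 0, 0, 0.6], [0, 0, 0, 0, -0.6], [0, 0, 0, 0, -0.6], [0, 0, 0, 0, -0.6], [0, 0, 0, 0, -0.6], [0, 0, 0, 0, 0]]
  ],
  "grip_force": 25
}}

```text
time: 23.75
position: [0.4533, 0.095, 0.1502]
orientation: [0.301, 0.954, 0.001, 0.001]
wrist_force: [1.3, 6.8, 9.3]
finger_gap: 0.0424
finger_force: 49.2
```

Emit:
{"op": "servo_tool", "data": {
  "series": [
    [[0, 0, 0, 0, 0.6], [0, 0, 0, 0, 0.6], [0, 0, 0, 0, 0]]
  ],
  "grip_force": 25
}}

```text
time: 24.12
position: [0.4533, 0.0949, 0.1501]
orientation: [0.351, 0.936, 0.001, 0.001]
wrist_force: [0.1, 6.4, 10.0]
finger_gap: 0.0422
finger_force: 49.0
```

```bash
python3 -c "
from plant import *
o=get_obs();print(o['wrist_force'].round(1),o['wrist_torque'].round(2),o['finger_gap'])"
```

```text
[ 0.1  6.4 10. ] [1.02 0.01 0.01] 0.04215745794413569
```

Emit:
{"op": "servo_tool", "data": {
  "series": [
    [[0.6, 0, 0, 0, 0], [0.6, 0, 0, 0, 0], [0.8, 0, 0, 0, 0], [0.8, 0, 0, -0.6, 0], [1, 0, 0, -0.9, 0], [1, 0, 0, -0.9, 0], [1, 0, 0, 0, 0]]
  ],
  "grip_force": 20
}}

```text
time: 25.0
position: [0.4532, 0.0945, 0.2236]
orientation: [0.351, 0.936, 0.001, 0.002]
wrist_force: [0.8, 0.5, -0.3]
finger_gap: 0.0857
finger_force: 0.0
```

```bash
cp S2.npy Sg.npy; python3 m2.py new; python3 go.py .4519 .0937 .15 139
```

```text
[ 28.76  33.   -15.   -15.  ]
[ 28.83  36.   -15.     0.  ]
[ 28.84  36.   -15.    15.  ]
[ 28.84  33.   -15.    36.  ]
[ 28.92  33.   -15.     0.  ]
[ 28.93  33.   -15.    15.  ]
[ 29.08  36.   -15.   -15.  ]
[29.38 33.    0.   15.  ]
{24: np.float64(31.5), 27: np.float64(31.0), 30: np.float64(29.8), 33: np.float64(28.8), 36: np.float64(28.8), 39: np.float64(29.7), 42: np.float64(30.7), 45: np.float64(32.6), 48: np.float64(34.1), 51: np.float64(35.6)}
t 25.1 pos [0.4525 0.0944 0.2208] yaw 138.9 q6 [ 0.15 -0.36  1.91 -0.    1.59 -0.7 ] gap 0.0855
shift units now [ 0.   -0.03  2.36] turn units -0.02
shift units after the turn [ 0.   -0.03  2.36]
```

```bash
cat > m3.py <<'E'
from h import *
import sys
from plant import *
from scipy.spatial.transform import Rotation as Ro
from scipy.optimize import minimize
st=np.load("stand.npz");yaw=float(st["yaw"]);seat=st["seat"]
if len(sys.argv)>1: np.save("S2.npy",np.mean([get_image("scene")["pixels"].astype(float) for _ in range(2)],0).mean(2))
I=np.load("S2.npy");B=np.load("S1.npy").mean(2)
win=(192,166,32,36);u0,v0,w,h=win;y=I[v0:v0+h,u0:u0+w].ravel();bg=B[v0:v0+h,u0:u0+w].ravel()
H=hubR(0,np.radians(40))
def cost(p):
    z,tx,ty,yw,ox,oy=p
    M=H.T@Ro.from_euler("xy",[tx*10,ty*10],degrees=True).as_matrix()@H@Ro.from_euler("z",yw*10,degrees=True).as_matrix()
    c=np.array([ox,oy,z*10])*1e-3
    f=lambda P:np.minimum(np.minimum(hub(P),cog(.0378)(P)),cog(.0288)((P-c)@M))
    F=render("scene",f,seat+[-.001,0,0],hubR(yaw,np.radians(40)),win,2)[0].reshape(-1,4)
    t=y-(1-F[:,0])*bg;k=y<245
    x,*_=np.linalg.lstsq(F[k],t[k],rcond=None);P=np.clip(F@x+(1-F[:,0])*bg,0,255)
    return np.sqrt(np.mean(np.clip(P-y,-60,60)**2))+.15*(ox*ox+oy*oy)**.5
R=[]
for z in(2.7,3.5):
  for ty in(0,-1.2):
    for yw in(-1.5,0,1.5):
      s=minimize(cost,[z,0,ty,yw,0,0],method="Nelder-Mead",options=dict(maxfev=110,initial_simplex=np.array([[z,0,ty,yw,0,0]]+[[z+.3*(i==0),.8*(i==1),ty+.8*(i==2),yw+1*(i==3),1.5*(i==4),1.5*(i==5)] for i in range(6)])))
      R.append((s.fun,*s.x))
R.sort()
print("cost  z(cm) tiltx/10 tilty/10 yaw/10 ox oy")
for r in R[:7]:print(np.round(r,2))
E
time python3 m3.py
```

```text
Still running in the background as job /tmp/bash_jobs.1000/b342f8c5c573 (pid 1424). You'll get a notice when it ends.
```

```bash
kill -- -$(cat /tmp/bash_jobs.1000/b342f8c5c573/pid); sleep 1; cat /tmp/bash_jobs.1000/b342f8c5c573/stdout
```

Emit:
{"op": "servo_tool", "data": {
  "series": [
    [[0.8, 0, 0, 0.6, 0], [0.8, 0, 0, 0.8, 0], [0.8, 0, 0, 0.8, 0], [0.75, 0, 0, 0.2, 0], [0.55, 0, 0, 0, 0], [0, 0, 0, 0, 0], [0, 0, 0, 0, 0], [0, 0, 0, 0, 0], [0, -0.03, -0.04, -0.1, 0], [0, -0.03, -0.04, -0.1, 0], [0, -0.03, -0.04, -0.1, 0], [0, -0.03, -0.04, -0.1, 0], [0, 0, 0, 0, 0]]
  ],
  "grip_force": 50
}}

```text
time: 26.72
position: [0.4521, 0.0882, 0.1607]
orientation: [0.351, 0.936, -0.0, 0.0]
wrist_force: [0.4, -0.7, -2.1]
finger_gap: 0.0451
finger_force: 48.3
```

Emit:
{"op": "servo_tool", "data": {
  "series": [
    [[0, -0.05, -0.07, -0.2, 0], [0, -0.05, -0.07, -0.25, 0], [0, 0, 0, -0.3, 0], [0, 0, 0, -0.3, 0], [0, 0, 0, 0, 0], [0, 0, 0, 0, 0]]
  ],
  "grip_force": 70
}}

```text
time: 27.48
position: [0.4515, 0.0833, 0.1917]
orientation: [0.351, 0.936, -0.0, -0.0]
wrist_force: [-0.3, -0.6, -2.6]
finger_gap: 0.044
finger_force: 66.1
```

Run:
```python
from plant import *
import numpy as np
from h import *
o=get_obs();print(o['wrist_force'].round(1),o['wrist_torque'].round(2),o['finger_gap'])
I=np.mean([get_image("scene")["pixels"].astype(float) for _ in range(2)],0);np.save("S3.npy",I)
# ascii of brightness around the held cog
c=proj("scene",o["position"]-[0,0,.01])[0].round().astype(int);print(c)
g=I.mean(2)
for r in range(c[1]-12,c[1]+16):print(r,"".join(" .:-=+*#%@"[int(v/25.7)] for v in g[r,c[0]-18:c[0]+20]))
```

```text
[-0.3 -0.6 -2.6] [-0.02 -0.01  0.06] 0.04401766655337698
[214 170]
158 -:+=++++=+++.........:.. +++=====+====
159 =-:.-:+=+++:............ +++==+===+===
160 =====:-.-:+:........... ++++=====++===
161 =====-=-=:=:........... ++++++++======
162 ===========:........... ++=-=+++++====
163 ============.......::.. *++++===++++==
164 ============........... -+++++++++++++
165 ==========--: ::......===-.=-++++++++=
166 ---=======--@#@+=:....-----==-.==+++++
167 -------==-:@@@*-=.....+--------=:-.==+
168 ----------#@%@+==:... +*-----------=:-
169 ---=-----:#@*++==:... =*----------====
170 -=---=----@@++++=-... =**----------===
171 ----------=@#+++--... -+*:----=-----==
172 ----=-----.#=++=+-.  .-++*----========
173 ----=--=---++*+===--=+****:----=======
174 -----=------+==+======+**=--:-----====
175 ------------:=+*+=======-----==-------
176 -------==----=+==+==--==:---=-==------
177 =---=----------=+*+*+=++----=------=--
178 ----------------===****=--------------
179 ---+-----.----:@#==+=+=---------------
180 --%*+:*@@@#@#=@@@@-:=:---------------=
181 -+%*%@@@@@@@@@@@@#.-=--------=--------
182 *##@@@@@@@@@@@@%#=------==-----=-===--
183 ##@@@@@@@@@@@*%%+-=---==---=----------
184 ##%@@@@%@@#%++@%-@#:---------==-------
185 ##@@@@%%@@@%+*%*-%*#:-----=---=-=-----
```

The cog is still held, but at a tilt with a 44 mm gap, so it isn't on its flats. I'll set it on clear bench so it lies flat, then take it cleanly again.

Emit:
{"op": "servo_tool", "data": {
  "series": [
    [[0, 0, 0, -0.9, 0], [0, -0.5, -0.69, -0.5, 0], [0, -0.5, -0.69, 0, 0], [0, -0.5, -0.69, 0, 0], [0, -0.5, -0.7, 0, 0], [0, -0.5, -0.7, 0, 0], [0, -0.5, -0.7, 0, 0], [0, -0.5, -0.7, 0, 0], [0, -0.5, -0.7, 0.8, 0], [0, 0, 0, 0.9, 0], [0, 0, 0, 0.9, 0], [0, 0, 0, 0.9, 0], [0, 0, 0, 0.9, 0], [0, 0, 0, 0.8, 0], [0, 0, 0, 0.4, 0], [0, 0, 0, 0, 0]]
  ],
  "grip_force": 50
}}

```text
time: 29.58
position: [0.4319, -0.1214, 0.0655]
orientation: [0.351, 0.936, -0.0, -0.001]
wrist_force: [0.2, 0.9, -1.6]
finger_gap: 0.0439
finger_force: 66.1
```

Emit:
{"op": "servo_tool", "data": {
  "series": [
    [[0, 0, 0, 0.3, 0], [0, 0, 0, 0.3, 0], [0, 0, 0, 0.2, 0], [0, 0, 0, 0, 0]]
  ]
}}

```text
time: 30.08
position: [0.4336, -0.1219, 0.0454]
orientation: [0.351, 0.936, 0.0, 0.002]
wrist_force: [-14.3, 7.2, 42.2]
finger_gap: 0.0441
finger_force: 86.8
```

Emit:
{"op": "servo_tool", "data": {
  "series": [
    [[1, 0, 0, 0, 0], [1, 0, 0, -0.2, 0], [1, 0, 0, 0, 0], [1, 0, 0, 0.2, 0], [1, 0, 0, 0.25, 0], [1, 0, 0, 0, 0], [0, 0, 0, 0, 0], [0, 0, 0, 0, 0], [0, 0, 0, 0, 0], [0, 0, 0, 0, 0]]
  ],
  "grip_force": 20
}}

```text
time: 31.32
position: [0.4325, -0.1215, 0.0349]
orientation: [0.351, 0.936, 0.0, 0.0]
wrist_force: [0.3, 1.3, 5.1]
finger_gap: 0.0359
finger_force: 19.6
```

Run:
```python
from plant import *
import numpy as np
from h import *
o=get_obs();print(o['wrist_force'].round(1),o['wrist_torque'].round(2),o['finger_gap'])
for n in("scene","top"):
    g=get_image(n)["pixels"].mean(2)
    c=proj(n,o["position"]-[0,0,.015])[0].round().astype(int);print(c)
    if n=="scene":
        for r in range(c[1]-12,c[1]+16):print(r,"".join(" .:-=+*#%@"[int(v/25.7)] for v in g[r,c[0]-18:c[0]+20]))
```

```text
[0.3 1.3 5.1] [ 0.35  0.1  -0.02] 0.03590182943343217
[265 224]
212 -:--------::=::.*####+ +::::-:....... 
213 :-----------.. .#####:=-::::-:........
214 -------=----.  *####+.=::::---.......-
215 -------%=---: +#####:=:::::::-.......=
216 ------------: ##*##=.=::::::--..... -=
217 ------------:*####+ +-::::::--......==
218 -------------#####:--:::::-:-:.....===
219 ------------*####*:=:::::::--.....::=-
220 ---------:::*####:=::::::-:::::----+.-
221 --------:##=***##--::::::::---::::+:.#
222 -------:*@@=+****=::::::::----::::-::#
223 -------:@@@@=--==-::::::::-:::::-::::+
224 ------::@@%#--===-::::::::::::::-:::-@
225 ------:=@@@%--====:::::::-:::::::::--*
226 ------=@#@@@=-====:::::::-:::::::::***
227 -------@*#%@=--===-:::-:-:::::=::-+***
228 -----:%@@##%%--===-::::-::::==-::**#**
229 ------%@@##%%--===-:-::::===+=::******
230 -----:#@%@%%%--====:::-===++=:.+******
231 -----==%%@@@@=-====-:::===++:.-******+
232 :--::=-+###@=@=-===-:-===++-.:**#****+
233 :::=====++=%+%--===-:===++-::*******+*
234 ::=====+===*+#*++=--===++-:.+***+*****
235 :========++++=====++==+++:.-****+**+**
236 ========+++======+++++++-::******++***
237 ====++=+++======++++=++-::*******+***+
238 ==+++==++++=====+++=++=:.+******+*****
239 ==++==+===+====+++++++:.-******++****+
[263 215]
```

The gap reads 35.9 mm on the flats at the same yaw, so the cog is flat and hardly rotated. I'll regrip it lower and retry, this time opening wider at release so the tilted collar can't bind between the fingers.

Emit:
{"op": "servo_tool", "data": {
  "series": [
    [[0.7, 0, 0, 0, 0], [0.7, 0, 0, 0.26, 0], [0.6, 0, 0, 0, 0], [0, 0, 0, 0, 0], [0, 0, 0, 0, 0], [0, 0, 0, 0, 0], [0, 0, 0, 0, 0], [0, 0, 0, -0.6, 0], [0, 0, 0, -0.95, 0], [0, 0, 0, -0.95, 0], [0, 0, 0, -0.95, 0], [0, 0, 0, -0.95, 0], [0, 0, 0, -0.95, 0], [0, 0, 0, -0.95, 0], [0, 0, 0, -0.8, 0]]
  ],
  "grip_force": 30
}}

```text
time: 33.3
position: [0.432, -0.1215, 0.2421]
orientation: [0.351, 0.936, 0.0, 0.001]
wrist_force: [0.6, 0.3, -2.5]
finger_gap: 0.0368
finger_force: 30.6
```

Emit:
{"op": "servo_tool", "data": {
  "series": [
    [[0, 0.61, 0.83, 0, 0], [0, 0.61, 0.83, 0, 0], [0, 0.61, 0.83, 0, 0], [0, 0.61, 0.83, 0, 0], [0, 0.61, 0.83, 0, 0], [0, 0.61, 0.83, 0, 0], [0, 0.61, 0.83, 0, 0], [0, 0, 0, 0, 0]]
  ],
  "grip_force": 30
}}

```text
time: 34.3
position: [0.4499, 0.0954, 0.2407]
orientation: [0.35, 0.937, 0.0, 0.0]
wrist_force: [-1.0, 0.5, -2.0]
finger_gap: 0.0371
finger_force: 30.7
```

```bash
sed -i 's/-\[0,0,.030\]/-[0,0,.029]/; s/("large",I0.*R)in|//' k.py; timeout 120 python3 k.py; python3 go.py .452 .0937 .17 139
```

```text
large [[19.204, 0.003, 0.003], [19.4706, 0.004, 0.003], [19.6903, 0.002, 0.003], [20.1073, 0.005, 0.003], [20.5426, 0.002, 0.0], [20.7901, 0.001, 0.003]]
small [[14.9452, 0.008, 0.003], [15.9568, 0.007, 0.003], [16.0968, 0.008, 0.006], [16.968, 0.007, 0.006], [17.2853, 0.006, 0.003], [17.7784, 0.005, 0.003]]
t 34.4 pos [0.45   0.094  0.2404] yaw 139.0 q6 [ 0.15 -0.37  1.88 -0.    1.62 -0.7 ] gap 0.0372
shift units now [-0.06  0.04  2.35] turn units -0.01
shift units after the turn [-0.06  0.04  2.35]
```

```bash
sed -i 's/np.arange(-.008,.0081,.001)/np.arange(.004,.0161,.001)/; s/(-.006,-.003,0,.003,.006)/(0,.002,.004)/' k.py; timeout 120 python3 k.py | tail -1
```

```text
small [[13.7571, 0.012, 0.004], [13.8889, 0.01, 0.004], [14.0242, 0.011, 0.004], [14.4836, 0.009, 0.004], [14.6724, 0.013, 0.004], [15.2711, 0.014, 0.004]]
```

Emit:
{"op": "servo_tool", "data": {
  "series": [
    [[0, -0.16, 0.01, 0.5, 0], [0, -0.16, 0.02, 0.6, 0], [0, 0, 0, 0.6, 0], [0, 0, 0, 0.4, 0], [0, 0, 0, 0.2, 0], [0, 0, 0, 0.15, 0], [0, 0, 0, 0, 0]]
  ]
}}

```text
time: 35.38
position: [0.458, 0.0885, 0.1662]
orientation: [0.351, 0.936, 0.0, 0.0]
wrist_force: [-0.1, 0.0, -2.0]
finger_gap: 0.0369
finger_force: 30.7
```

Emit:
{"op": "servo_tool", "data": {
  "series": [
    [[0, 0, 0, 0.07, 0], [0, 0, 0, 0.06, 0], [0, 0, 0, 0, 0]]
  ]
}}

```text
time: 35.75
position: [0.4581, 0.0883, 0.1622]
orientation: [0.351, 0.936, -0.0, 0.0]
wrist_force: [1.0, -1.6, -2.2]
finger_gap: 0.0367
finger_force: 30.7
```

Emit:
{"op": "servo_tool", "data": {
  "series": [
    [[0, -0.025, -0.025, 0.05, 0], [0, 0, 0, 0.05, 0], [0, 0, 0, 0, 0]]
  ]
}}

```text
time: 36.12
position: [0.4582, 0.0872, 0.1592]
orientation: [0.351, 0.936, -0.0, 0.0]
wrist_force: [2.6, -1.9, -1.0]
finger_gap: 0.0369
finger_force: 30.8
```

Emit:
{"op": "servo_tool", "data": {
  "series": [
    [[0, -0.04, 0, 0, 0], [0, 0, 0, 0.06, 0], [0, 0, 0, 0, 0]]
  ]
}}

```text
time: 36.5
position: [0.4589, 0.0866, 0.1571]
orientation: [0.351, 0.936, -0.0, -0.0]
wrist_force: [0.7, -0.3, -2.8]
finger_gap: 0.0365
finger_force: 30.7
```

Emit:
{"op": "servo_tool", "data": {
  "series": [
    [[0.75, 0, 0, 0, 0], [0.75, 0, 0, 0, 0], [0.75, 0, 0, 0, 0], [0.75, 0, 0, 0, 0], [0.85, 0, 0, -0.6, 0], [1, 0, 0, -0.8, 0], [1, 0, 0, -0.7, 0], [1, 0, 0, 0, 0]]
  ]
}}

```text
time: 37.5
position: [0.4596, 0.0866, 0.2227]
orientation: [0.351, 0.936, 0.001, 0.001]
wrist_force: [-0.2, -0.1, -0.6]
finger_gap: 0.0855
finger_force: 0.0
```

```bash
cp S2.npy S2old.npy; timeout 200 python3 m2.py new
python3 - <<'E'
import numpy as np
for f in("S2old.npy","S2.npy"):
    g=np.load(""+f)
    for r in range(168,202):print(r,"".join(" .:-=+*#%@"[int(v/25.7)] for v in g[r,192:226]))
E
```

```text
[26.37 24.    0.    0.  ]
[ 26.53  24.     0.   -15.  ]
[26.58 24.    0.   15.  ]
[27.28 27.    0.    0.  ]
[27.4 24.   0.  36. ]
[27.47 27.    0.   15.  ]
[ 27.56  27.     0.   -15.  ]
[ 28.37  27.   -15.   -15.  ]
{24: np.float64(26.4), 27: np.float64(27.3), 30: np.float64(29.2), 33: np.float64(30.4), 36: np.float64(32.2), 39: np.float64(33.9), 42: np.float64(34.8), 45: np.float64(36.2), 48: np.float64(37.1), 51: np.float64(37.7)}
168 ----------------------===---=-----
169 ---=---=-=----------------=-==----
170 ---------=----==-:----------------
171 ---------------==-=---------------
172 ----------=-------=---=-----------
173 --------=---------------==----:---
174 -------------------**--------=--:-
175 -------=--=----=@*@%%#**----------
176 ---=--=------:@%@@@%%****--------=
177 --=----------@@#@@@%++==**--------
178 -=-----------@%%@@@%=====+*-------
179 -------+-----%%%@@@*++===+*:------
180 -===--%*+:*@#%@#@@@++*+=++**------
181 -----+#*%@@@@%**#@@=+*++*++*------
182 ----*##@@@@@@%%@%@@===+*****------
183 =---##@@@@@@@@@%+%@@=-==++*=---=--
184 ---###%@@@@%@@%=+%%#--====-------=

[... 1288 characters left out ...]
84 ---###%@@@@%*%@%%%#**=++*+--------
185 --@%##@@@@%%*@@@%%++++---++---=---
186 -*%##%%%@@@@@**@@#-===+--#=-------
187 -####%#@@@@@@#*@#@@@%@@%#+:----=--
188 #%###*@#%@@@%%%+-@@%@@@*+---------
189 %####%%#@@@@@%%#*@+-@=@=-*---==---
190 %####%@@##@@@%%+===#*-#*+*--=-----
191 #%###%@@=%@@@@@##***-=***#==-----=
192 --###%@@@@=+@@@@@@@@*****-::------
193 .=###*@@@#=%@%@@@@@@@@@*%+.-*=----
194 %#####%@@@@%=#@%@@@@@@@@++-+:--=--
195 %######@@@@@%@#-@@=@*@##=++=------
196 #@#####*@@@@@@+%@*-#=#==+++---==--
197 **%#######%@@@@#*#%+==++++--==-=--
198 =**#@######*#%@@@*+==++++=--.=====
199 **+**%#######**==-=====++:----:.==
200 ***=***%########%%%%%%=@---------:
201 *****=%*%#####%##%%%#%%+-----=+=-:
```

The fit now gives z ≈ 24–27 mm with zero tilt, so the small cog is home on the large one's collar. The gripper is open and clear.

```bash
python3 -c "
from plant import *;print(sign_off())"
```

```text
the job is handed in; nothing more can be done
None
```

I put both cogs on the hub, the larger first and the smaller on its second try, let go and handed the job in at about 38 s; image fits put both home (about 0 and 26 mm, give or take a few), but the hand-in gave no verdict.

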